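# Clear the lid, prop the ripening chest open and weigh the yellow cheese

### The job

A green cheese has been left on the lid of the ripening chest: stand it upright on the dark wooden board, then raise the lid all the way and swing the prop rod up from its clip until its tip sits in the slot of the lid's bracket. Only then reach in under the propped lid, take out the yellow cheese and stand it upright, fully on the pan of the scale. Leave the chest propped open, and leave the red cheese and everything else where it is.

Things in the scene. Friction and masses are not known exactly. Their poses are not given: they have to be found in the camera images.
- chest: white open-topped ripening chest fixed on the table, 240 mm deep (x) by 320 mm wide (y) by 85 mm high, walls and floor 8 mm thick; origin at the centre of its underside, its x axis points from its front (robot side) to its back, z up. It may be turned a little. A lid is hinged along the top of its back edge, and a prop rod lies along its -y side
- lid (a joint): opening angle of the chest's clear see-through plastic lid, rad: 0 closed, grows as the front edge rises, 0.98 is its stop. The lid is 240 x 320 x 10 mm, about 0.35 kg; its hinge is stiff (about 0.75 N m of friction), so it stays where it is left; about 5 N at the bar lifts it
- lid_handle (a point): middle of the steel pull bar on the lid's front edge: round bar 12 mm thick, 110 mm long along the chest's y, standing 50 mm clear ahead of the lid's edge, 290 mm from the hinge line and, with the lid closed, 90 mm above the table
- lid_hinge (a point): middle of the lid's hinge line, which runs along the chest's y axis at its top back edge, 85 mm above the table
- lid_slot (a point): centre of the slot in a dark steel bracket that sticks out of the lid's -y edge: the opening is 28 mm along the lid by 24 mm across, on the bracket's under side. It swings with the lid: 175 mm from the hinge line, 210 mm to the -y side of the lid's middle
- prop (a joint): angle of the prop rod, rad: 0 lying in its clip, pointing to the robot; grows as the free end rises; 1.53 is its stop, nearly upright. It swings about an axis along the chest's y and stays where it is left (about 0.12 N m of friction). With the lid at 0.95 and the rod at 1.50 the rod's tip is in the middle of the slot; with both at their stops it is still well inside. Rod and lid bracket do not press on each other
- prop_pivot (a point): pivot of the prop rod: 63 mm above the table, 90 mm ahead of the lid's hinge line, 210 mm to the chest's -y side of its middle (50 mm outside its wall)
- prop_grip (a point): middle of the orange sleeve on the prop rod, 12 mm thick and 40 mm long along the rod, 130 mm from the pivot and 35 mm from the rod's tip; 44 mm are free between it and the chest's wall
- prop_tip (a point): free end of the steel prop rod (8 mm thick), 165 mm from the pivot
- green: small green waxed cheese standing on the closed lid (its underside 95 mm above the table): drum, 54 mm across, 45 mm high, about 110 g; origin at the centre of its underside, z up when it stands upright
- yellow: small yellow waxed cheese with red flecks, standing on the chest's floor (8 mm above the table) near the back, to the left or right, seen through the clear lid: drum, 54 mm across, 45 mm high, about 110 g; origin at the centre of its underside, z up when it stands upright
- red: small red waxed cheese, the yellow one's neighbour in the chest, about 124 mm beside it; stays there: drum, 54 mm across, 45 mm high, about 110 g; origin at the centre of its underside, z up when it stands upright
- board: dark wooden board fixed on the table to the robot's right, 160 x 160 mm, 18 mm thick; origin at the centre of its underside, its top is 18 mm above the table
- scale_pan (a point): centre of the top of the scale's steel pan, 50 mm above the table; the pan is 140 mm (x) by 150 mm (y), fixed, on a grey weighing scale (190 x 180 mm) to the robot's left; beyond it, from y = 0.53 m on, stands a blue crate 140 mm high
- amber: orange waxed cheese standing on the table, a bystander: drum, 54 mm across, 45 mm high, about 110 g; origin at the centre of its underside, z up when it stands upright
- jar: amber glass jar with a brass lid, 60 mm across, 75 mm high, a bystander; origin at the centre of its underside
- bottle: clear bottle with a white cap and a paper label, 60 mm across, 130 mm high, a bystander; origin at the centre of its underside
- brush: brush with a handle, 170 mm long, lying on the table, a bystander
- tin: plain metal can, 70 mm across, 50 mm high, a bystander; origin at the centre of its underside

How it is judged:
By the outcome, as a careful person would: the job done as asked, in the order asked, and still so for the second after the job is handed in, with the robot touching nothing.
It also fails if it takes over 72 s, if anything falls off the work surface, if the arm or the gripper's body presses on something with over 40 N, if the wrist force passes 120 N, or if a joint passes its speed limit or range.

### The arm

A 7-joint arm with a two-finger parallel gripper is mounted at the origin on the work surface. World frame = base frame: x ahead of the robot, y to its left, z up, the work surface at z = 0. Lengths are in m, angles in rad, forces in N, time in s.
With the tool pointing down it reaches from about 0.4 to 0.85 m from the base axis. Payload 10.4 kg.
Tool frame: the origin (TCP) lies at the very end of the fingers, on their centre line; the grasp point (between the pads) lies manip.grasp_offset behind it (manip.grasp_offset is the distance from the TCP to the grasp point, in m); z points along the fingers, x is the direction in which the jaws open and shut, and the axes are right-handed (so a half turn about z gives the same grasp; the last joint's range is limited). The gripper opens to 85 mm and grips with 20 to 120 N. Pads are 22 mm wide; open, the fingers measure 114 mm over their backs; the gripper's body (76 mm by 85 mm) begins 54 mm behind the grasp point. The pads swing forward as they close: fully open they stand 13 mm farther back than shut.
Start: joints at [1.265, 0.332, -0.065, 1.46, 0.022, 1.35, -0.088], TCP at [0.174, -0.6, 0.231] pointing down, gripper open.
Joint ranges: [-2.6, 2.6], [-0.5, 2.12], [-1.47, 1.34], [0.16, 2.42], [-1.27, 4.41], [0.06, 2.06], [-2.6, 2.6]. Speed limits (rad/s): [2.22, 2.22, 2.79, 2.79, 3.14, 3.14, 3.14].

### API

Orientations are given as a unit quaternion [x, y, z, w].
In Python, from workcell import manip gives the robot as it stands.
- The arm moves only by the shell command python3 -m crank 'ROWS' [FORCE]. ROWS is JSON, a list that holds one entry, the list of rows, each a list of 7 numbers: the shift along the world's x, y, z in units of 60 mm (1.0 is 60 mm), then the turn, a rotation vector about the world's x, y, z in units of 5 degrees (1.0 is 5 degrees), then the finger opening in mm, from 0 to 85.4. A call has 1 to 8 rows; each row shifts and turns the commanded pose from where the row before left it; what a row does not reach is not made up. A row lasts 1/8 s, in which the tool goes at most 62.5 mm and 10.7 degrees, less where a joint would pass 70% of its speed; a pose out of reach is approached as far as the arm can. A call is refused whole if a number of a shift passes 1 or a number of a turn 1, either way. A call with a gripper value outside its range is refused whole. The fingers move at their own pace and stop on an object; FORCE is the grip in N (left out, the last holds). Time passes only in rows, so rows that do not move let the fingers close. It gives the time, the measured TCP pose, the force and the opening at its end, in the units of the state.
- manip.get_obs(): the state, without advancing time (a new reading comes with each control period).
- manip.camera(name): name is "scene" or "top" or "wrist"; returns (picture, depth): 384x512x3 uint8, blue, green, red; 384x512 float32, m along the optical axis (not along the pixel's ray), 0 where there is no reading.
- manip.get_calibration(name): a dict with "fx", "fy", "cx", "cy" (pixels), "rvec" (rotation vector, rad) and "tvec" (3), from world to camera coordinates, as OpenCV has them; the wrist camera has in their place "T_tool_cam" (4x4, takes a point from camera to tool coordinates, whose origin is the TCP and whose axes are the tool frame's). Camera axes: x right, y down, z forward; pixel columns grow to the right and rows downward; lengths in m; the calibration is good to about 2 mm. A picture is of the moment at which its call begins: read the wrist's pose just before it. get_calibration takes no time and is no camera call.
- manip.hand_in(): hands the job in, once; it reports no verdict.
The state is a dict: "clock": time; "joint_pos": joint angles; "joint_velocities": joint speeds; "tau": joint torques, N m; "position": TCP position; "ee_rot": TCP orientation; "ft_force": force on the tool from outside, world axes, zero at the start; "torque": the same for the moment, N m; "grip_width": opening from 0.0 (shut) to 1.0 (fully open).
Only numpy, scipy, OpenCV 4.12 (cv2) and the standard library are available. Lean on these libraries where they do the work, as an engineer would, in place of code of your own. Each camera call takes 0.05 s, during which the arm holds its last target.

## Working session

There is one attempt and no reset: what is moved stays moved. The work goes in short steps, Python scripts to look and compute and a shell command to move; the robot and the scene stay as the last step left them, time stands still between calls to the robot, and variables do not carry over. Pictures are saved under pics/ and viewed, and the job is handed in when it is done.

```bash
ls; mkdir -p pics
python3 - <<'E'
from workcell import manip
import cv2,numpy as np
print(manip.get_obs()); print(manip.grasp_offset)
for n in ("scene","top"):
    p,d=manip.camera(n); cv2.imwrite(f"pics/{n}0.png",p); np.save(f"pics/{n}0.npy",d)
    print(n,manip.get_calibration(n))
print(manip.get_calibration("wrist"))
E
```

```text
pics
{'clock': 0.0, 'joint_pos': array([ 1.26542238,  0.33285746, -0.06474624,  1.4609177 ,  0.02158092,
        1.34991273, -0.08850578]), 'joint_velocities': array([ 0.00075476, -0.0009994 ,  0.00039448,  0.00075728,  0.00105791,
        0.0006272 , -0.00023437]), 'tau': array([ 4.42219252e-04, -6.25432205e+01,  4.95651690e-02, -3.91608167e+01,
        1.62870507e-02,  9.83493053e-03, -6.04598381e-05]), 'position': array([ 0.17431204, -0.59981407,  0.23053633]), 'ee_rot': array([ 7.99709933e-01, -6.00386153e-01, -5.69325127e-04, -4.07751980e-04]), 'ft_force': array([-0.71396342, -0.32915069, -0.06223032]), 'torque': array([ 0.01447921, -0.02919971, -0.04042132]), 'grip_width': 0.9960995509814365}
0.0187
scene {'fx': 468.4904025919002, 'fy': 468.4904025919002, 'cx': 251.61691072227896, 'cy': 195.6122222480367, 'rvec': array([ 2.26139555,  1.32583165, -0.40040881]), 'tvec': array([-0.27234794, -0.37232069,  1.48289358])}
top {'fx': 499.0086689505623, 'fy': 499.0086689505623, 'cx': 253.58098295448835, 'cy': 191.08584598403243, 'rvec': array([ 2.1552749 , -2.04983151,  0.23794175]), 'tvec': array([-0.04024595,  0.5566192 ,  1.37460428])}
{'fx': 326.59506899351163, 'fy': 326.59506899351163, 'cx': 259.0117681531182, 'cy': 190.483997450463, 'T_tool_cam': array([[ 9.99999704e-01,  1.77370031e-04, -7.49356286e-04,
        -1.00154183e-03],
       [ 6.80464155e-05,  9.48952123e-01,  3.15420138e-01,
        -8.07927897e-02],
       [ 7.67049318e-04, -3.15420096e-01,  9.48951830e-01,
        -1.43225607e-01],
       [ 0.00000000e+00,  0.00000000e+00,  0.00000000e+00,
         1.00000000e+00]])}
```

View pics/scene0.png

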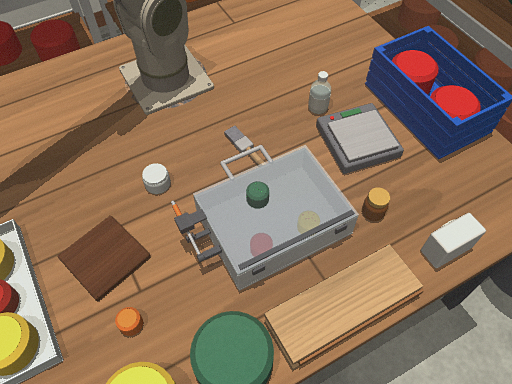

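View pics/top0.png

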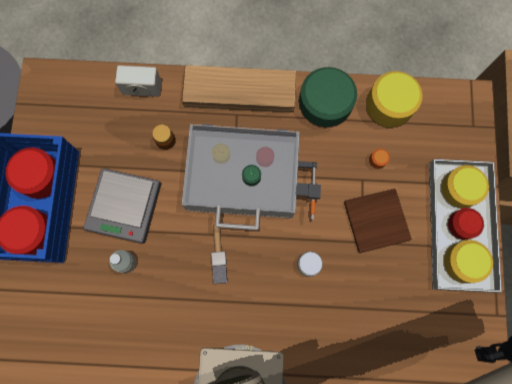

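The top view shows the chest at about (242,170), turned a few degrees. Green is at (251,175), yellow at (221,153) and red at (265,156), both under the lid. The board is at (378,220), the pan at (123,203), the rod sleeve at (313,207), the bar at (238,220) and the brush at (219,255).

```bash
cat > h.py <<'E'
from workcell import manip
import cv2,numpy as np
from scipy.spatial.transform import Rotation as R
def cam(n,obs=None):
    c=manip.get_calibration(n)
    K=np.array([[c['fx'],0,c['cx']],[0,c['fy'],c['cy']],[0,0,1]])
    if n=="wrist":
        T=np.eye(4);T[:3,:3]=R.from_quat(obs['ee_rot']).as_matrix();T[:3,3]=obs['position']
        T=T@c['T_tool_cam']; return K,T[:3,:3],T[:3,3]
    Rm=R.from_rotvec(c['rvec']).as_matrix()
    return K,Rm.T,-Rm.T@c['tvec']
def ray(n,px,z,obs=None):
    K,A,o=cam(n,obs); px=np.atleast_2d(px).astype(float)
    d=(A@np.linalg.inv(K)@np.c_[px,np.ones(len(px))].T).T
    return o+d*((z-o[2])/d[:,2])[:,None]
def proj(n,P,obs=None):
    K,A,o=cam(n,obs); q=(K@A.T@(np.atleast_2d(P)-o).T).T
    return q[:,:2]/q[:,2:]
def blobs(img,lo,hi,amin=30,roi=None):
    m=cv2.inRange(cv2.cvtColor(img,cv2.COLOR_BGR2HSV),np.array(lo),np.array(hi))
    if roi: 
        k=np.zeros_like(m);x0,y0,x1,y1=roi;k[y0:y1,x0:x1]=1;m=m*k
    cs,_=cv2.findContours(m,cv2.RETR_EXTERNAL,cv2.CHAIN_APPROX_NONE)
    return sorted([c for c in cs if cv2.contourArea(c)>=amin],key=cv2.contourArea,reverse=True)
def snap(n,name):
    o=manip.get_obs(); p,d=manip.camera(n); cv2.imwrite(f"pics/{name}.png",p); np.save(f"pics/{name}.npy",d); return o,p,d
def pts(n,d,obs=None):
    K,A,o=cam(n,obs); v,u=np.mgrid[0:384,0:512]
    q=np.stack([(u-K[0,2])/K[0,0]*d,(v-K[1,2])/K[1,1]*d,d],-1)
    return q@A.T+o
E
python3 - <<'E'
from h import *
for n,rois in (("top",dict(green=(235,155,265,190),yellow=(205,140,235,168),red=(250,143,278,170),sleeve=(300,190,325,225))),("scene",dict(green=(240,175,275,210),yellow=(290,205,330,240),red=(245,228,275,260),sleeve=(165,195,190,225)))):
    p=cv2.imread(f"pics/{n}0.png"); d=np.load(f"pics/{n}0.npy"); P=pts(n,d)
    for k,(lo,hi,z) in dict(green=((60,80,20),(95,255,140),.14),yellow=((18,60,80),(35,255,255),.053),red=((0,60,60),(8,255,255),.053),sleeve=((5,150,120),(18,255,255),.063)).items():
        for c in blobs(p,lo,hi,15,rois[k])[:2]:
            (x,y),r=cv2.minEnclosingCircle(c); m=cv2.moments(c); cx=m['m10']/m['m00'];cy=m['m01']/m['m00']
            print(n,k,cv2.contourArea(c),(cx,cy),r,ray(n,(cx,cy),z)[0].round(4),P[int(cy),int(cx)].round(4))
    if n=="top":
        for k,(lo,hi,roi,z) in dict(board=((0,60,20),(20,255,95),(335,180,420,260),.018),pan=((0,0,110),(180,60,255),(85,165,165,240),.05)).items():
            c=blobs(p,lo,hi,200,roi)[0]; q=cv2.minAreaRect(c); print(k,q,ray(n,q[0],z)[0], ray(n,cv2.boxPoints(q),z)[:,:2].round(3).tolist())
        v=P[:,:,2]
        for name,roi in dict(pan=(100,180,145,225),board=(355,200,400,240)).items():
            x0,y0,x1,y1=roi; print(name,np.median(v[y0:y1,x0:x1]))
for n,roi in (("top",(170,110,330,240)),("scene",(150,130,370,300))):
    p=cv2.imread(f"pics/{n}0.png");x0,y0,x1,y1=roi
    cv2.imwrite(f"pics/{n}0z.png",cv2.resize(p[y0:y1,x0:x1],None,fx=(780/(x1-x0)) if n=="scene" else 4.5,fy=780/(x1-x0) if n=="scene" else 4.5,interpolation=cv2.INTER_CUBIC))
E
```

```text
top green 246.5 (251.13455037187288, 174.87288708586883) 9.486932754516602 [ 0.5855 -0.0037  0.14  ] [ 0.5874 -0.0032  0.142 ]
top yellow 171.5 (220.35860058309038, 152.1399416909621) 8.046751022338867 [0.6729 0.0915 0.053 ] [0.6605 0.0893 0.0946]
top sleeve 39.5 (312.662447257384, 206.77637130801685) 6.670932292938232 [ 0.5205 -0.1834  0.063 ] [ 0.519  -0.1794  0.0813]
board ((374.7692565917969, 213.3461456298828), (70.79792022705078, 59.81542205810547), 78.69007110595703) [ 0.51911409 -0.37215152  0.018     ] [[0.601, -0.264], [0.646, -0.44], [0.439, -0.477], [0.396, -0.307]]
pan ((121.39614868164062, 203.88076782226562), (56.48253631591797, 61.13093948364258), 15.255118370056152) [0.50364081 0.36672789 0.05      ] [[0.435, 0.46], [0.611, 0.435], [0.574, 0.271], [0.4, 0.301]]
pan 0.048766141674380314
board 0.017636458075452
scene green 191.5 (257.79808529155787, 189.13315926892952) 10.364811897277832 [ 5.921e-01 -5.000e-04  1.400e-01] [ 0.5934 -0.0034  0.1443]
scene sleeve 43.5 (176.43295019157088, 209.62835249042143) 6.031310081481934 [ 0.5025 -0.1777  0.063 ] [ 0.5123 -0.1803  0.0821]
```

View pics/top0z.png

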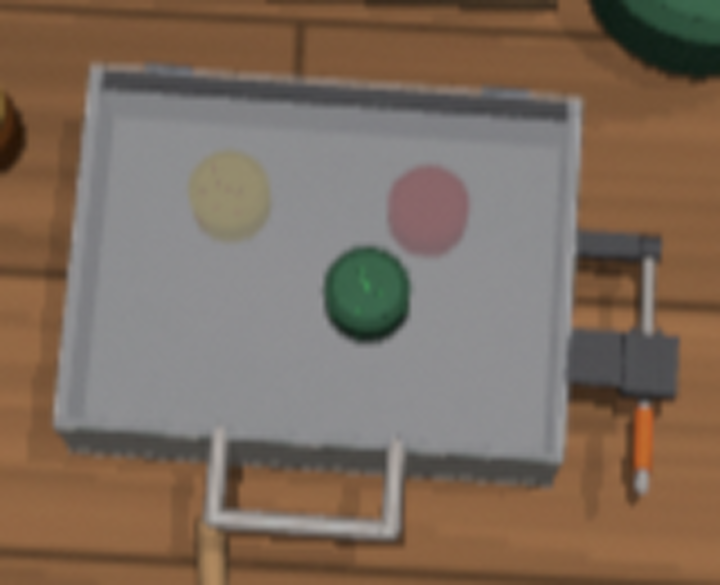

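View pics/scene0z.png

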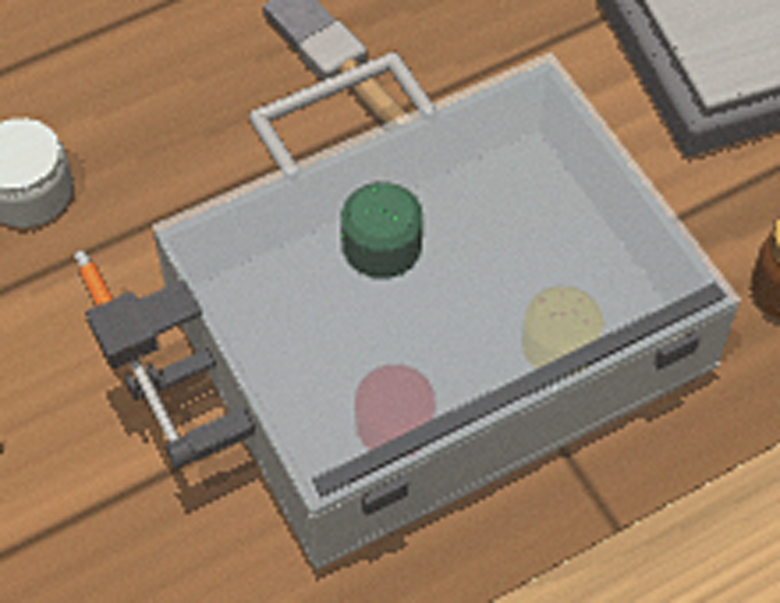

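The zoomed top view gives lid corners at (97,67), (580,97), (560,462) and (58,430), and bar ends at (213,520) and (398,532), in zoom pixels at 4.5x from an offset of (170,110).

Run:
```python
from h import *
z=lambda a:np.array(a)/4.5+[170,110]
C=ray("top",z([(97,67),(580,97),(560,462),(58,430)]),.093)
print("lid BL BR FR FL",C.round(4).tolist(),[np.linalg.norm(C[i]-C[(i+1)%4]).round(4) for i in range(4)])
B=ray("top",z([(213,522),(398,534)]),.094); print("bar",B.round(4).tolist(),B.mean(0), np.linalg.norm(B[0]-B[1]))
ax=lambda v:np.degrees(np.arctan2(v[1],v[0]))
print("yaw from y edges",ax(C[0]-C[1])-90,ax(C[3]-C[2])-90,ax(B[0]-B[1])-90,"x",ax(C[0]-C[3]),ax(C[1]-C[2]))
yaw=np.radians(np.mean([ax(C[0]-C[1])-90,ax(C[3]-C[2])-90]));ex=np.array([np.cos(yaw),np.sin(yaw),0]);ey=np.array([-ex[1],ex[0],0])
cen=C.mean(0);print("centre",cen,np.degrees(yaw))
hinge=cen+ex*.12; hinge[2]=.085
print("hinge",hinge,"backmid",(C[0]+C[1])/2)
print("bar pred",(hinge-.29*ex), "grip pred",hinge-.09*ex-.21*ey-.13*ex,"pivot",hinge-.09*ex-.21*ey)
print("sleeve", ray("top",z([(644,440)]),.067), "tip",ray("top",z([(641,488)]),.067))
p=cv2.imread("pics/top0.png"); 
c=blobs(p,(0,40,60),(12,150,200),30,(255,145,278,170)); 
for c in c[:1]: 
    (x,y),r=cv2.minEnclosingCircle(c);print("red",x,y,r,ray("top",(x,y),.053))
q=z([(230,196),(428,210),(367,290)]); print("yellow,red", ray("top",q[:2],.048))
# board/pan by depth
P=pts("top",np.load("pics/top0.npy"))
for lo,hi,roi,name in ((.043,.056,(80,160,165,240),"pan"),(.012,.024,(335,180,420,260),"board")):
    x0,y0,x1,y1=roi;m=np.zeros((384,512),np.uint8);m[y0:y1,x0:x1]=((P[:,:,2]>lo)&(P[:,:,2]<hi))[y0:y1,x0:x1]*255
    c=max(cv2.findContours(cv2.morphologyEx(m,cv2.MORPH_OPEN,np.ones((3,3))),0,1)[0],key=cv2.contourArea);r=cv2.minAreaRect(c)
    b=ray("top",cv2.boxPoints(r),(lo+hi)/2);print(name,r,b[:,:2].round(4).tolist(),b.mean(0))
# obstacles
for nm,px,h in (("brush end",(219,280),0.01),("tin",(310,264),.05),("amber",(379,158),.045),("bottle",(122,261),.1),("jar",(163,137),.075)): print(nm,ray("top",px,h)[0].round(3))
```

```text
lid BL BR FR FL [[0.7388, 0.1772, 0.093], [0.7345, -0.1349, 0.093], [0.4951, -0.1295, 0.093], [0.4995, 0.183, 0.093]] [np.float64(0.3121), np.float64(0.2395), np.float64(0.3125), np.float64(0.2393)]
bar [[0.4466, 0.083, 0.094], [0.4449, -0.0312, 0.094]] [0.44575457 0.02589967 0.094     ] 0.11413988797911748
yaw from y edges -0.784668689185537 -0.8074476441796747 -0.8556455902723599 x -1.3946012022737098 -1.2988045399804078
centre [0.61699127 0.02396031 0.093     ] -0.7960581666826059
hinge [0.73697969 0.0222931  0.085     ] backmid [0.73666221 0.02114702 0.093     ]
bar pred [0.44700768 0.02632219 0.085     ] grip pred [ 0.51408331 -0.18463008  0.085     ] pivot [ 0.64407076 -0.18643622  0.085     ]
sleeve [[ 0.51684193 -0.18431678  0.067     ]] tip [[ 0.48592133 -0.18313002  0.067     ]]
yellow,red [[ 0.67023583  0.08939801  0.048     ]
 [ 0.66733946 -0.04113472  0.048     ]]
pan ((121.29412078857422, 198.82354736328125), (52.3876953125, 48.50712585449219), 14.03624439239502) [[0.4639, 0.4528], [0.6048, 0.4355], [0.5742, 0.2833], [0.4346, 0.3038]] [0.51936661 0.36886064 0.0495    ]
board ((377.41510009765625, 220.45278930664062), (55.4936637878418, 54.12005615234375), 74.05460357666016) [[0.551, -0.2805], [0.6043, -0.4354], [0.4464, -0.4776], [0.3956, -0.326]] [ 0.499308   -0.37985165  0.018     ]
brush end [0.303 0.074 0.01 ]
tin [ 0.359 -0.181  0.05 ]
amber [ 0.681 -0.379  0.045]
bottle [0.337 0.334 0.1  ]
jar [0.704 0.26  0.075]
```

The measurements agree with the given sizes: lid 312x240 mm, yaw about -1°, bar at (0.446, 0.026), hinge at x=0.737. Next I move over the green cheese and turn the jaws to lie along y.

```bash
python3 -m crank '[[[0.2,0.3,0,0,0,-0.2,85],[0.49,0.7,0,0,0,-0.25,85],[0.52,0.75,0,0,0,-0.25,85],[0.52,0.75,0,0,0,-0.25,85],[0.52,0.75,0,0,0,-0.25,85],[0.52,0.75,0,0,0,-0.25,85],[0.52,0.75,0,0,0,-0.25,85],[0.52,0.75,0,0,0,-0.25,85]]]' 40
python3 -m crank '[[[0.52,0.75,0,0,0,-0.25,85],[0.52,0.75,0,0,0,-0.25,85],[0.52,0.75,0,0,0,-0.25,85],[0.52,0.75,0,0,0,-0.25,85],[0.52,0.75,0,0,0,-0.25,85],[0.4,0.65,0,0,0,-0.2,85],[0.2,0.3,0,0,0,0,85],[0,0,0,0,0,0,85]]]' 40
python3 - <<'E'
from h import *
o,p,d=snap("wrist","w1"); print(o['clock'],o['position'],R.from_quat(o['ee_rot']).as_matrix().round(3).tolist(),o['joint_pos'].round(3))
c=blobs(p,(55,60,15),(95,255,160),200)[0]; m=cv2.minEnclosingCircle(c);print(m,ray("wrist",m[0],.14,o),cv2.boundingRect(c))
P=pts("wrist",d,o); k=np.zeros(d.shape,np.uint8);cv2.drawContours(k,[c],-1,1,-1);q=P[(k>0)&(P[:,:,2]>.135)&(P[:,:,2]<.15)];print(len(q),(q.min(0)+q.max(0))/2,np.ptp(q,0))
E
```

```text
clock: 1.1
position: [0.4036, -0.2685, 0.2312]
ee_rot: [0.746, -0.666, -0.0, 0.0]
ft_force: [1.0, -1.0, -0.8]
grip_width: 0.995
clock: 2.1
position: [0.5951, 0.0137, 0.2307]
ee_rot: [-0.703, 0.711, 0.001, -0.0]
ft_force: [0.1, -1.1, 0.1]
grip_width: 0.997
2.1 [0.59507399 0.01374997 0.23067399] [[-0.011, -1.0, -0.001], [-1.0, 0.011, 0.001], [-0.001, 0.001, -1.0]] [ 0.385  0.327 -0.603  1.518  0.186  1.356 -1.815]
((278.0, 191.5), 36.88166809082031) [[5.96739186e-01 5.45068132e-04 1.40000000e-01]] (246, 155, 68, 74)
3338 [ 0.59054977 -0.00083234  0.13902274] [0.05267281 0.05181702 0.00803925]
```

View pics/w1.png

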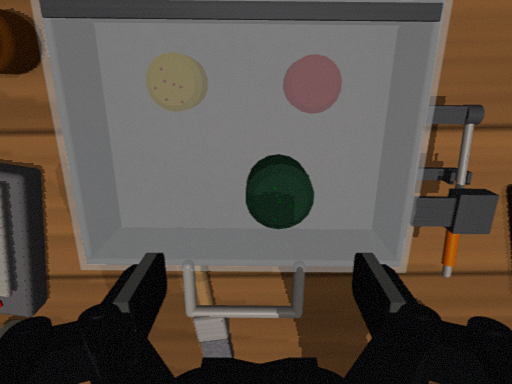

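The wrist view shows green at (278,191), yellow at (177,81), red at (312,83), the bar at y≈311 and the sleeve at (450,248). The measured green position is (0.590, -0.001), with a top diameter of about 53 mm. I go down and grip it.

```bash
python3 -m crank '[[[-0.08,-0.24,-0.2,0,0,0,85],[0,0,-0.6,0,0,0,85],[0,0,-0.7,0,0,0,85],[0,0,-0.5,0,0,0,85],[0,0,-0.1,0,0,0,85],[0,0,0,0,0,0,45],[0,0,0,0,0,0,45],[0,0,0,0,0,0,45]]]' 40
python3 - <<'E'
from h import *
o={'ee_rot':np.array(manip.get_obs()['ee_rot'])}
o['position']=np.array([.59507,.01375,.23067])
print("bar",ray("wrist",[(191,312),(301,313),(246,312)],.094,o),"sleeve",ray("wrist",[(450,248),(447,272),(470,114)],.067,o))
print("yellow red",ray("wrist",[(177,81),(312,83)],.05,o))
P=pts("wrist",np.load("pics/w1.npy"),o);print(P[311,246],P[210,474],P[10,240])
E
```

```text
clock: 3.15
position: [0.5911, -0.003, 0.1071]
ee_rot: [-0.702, 0.712, -0.001, 0.001]
ft_force: [-1.9, -0.4, 7.0]
grip_width: 0.617
bar [[ 0.45217291  0.08681323  0.094     ]
 [ 0.44929965 -0.02643661  0.094     ]
 [ 0.45135505  0.03020556  0.094     ]] sleeve [[ 0.50740623 -0.1847935   0.067     ]
 [ 0.47843063 -0.18644227  0.067     ]
 [ 0.64518478 -0.17993851  0.067     ]]
yellow red [[ 0.67791975  0.09072449  0.05      ]
 [ 0.67430708 -0.036351    0.05      ]]
[0.45304907 0.03013823 0.09457917] [ 0.56397198 -0.17786996  0.10110574] [0.7270009  0.02704202 0.10044801]
```

```bash
python3 -m crank '[[[0,0,0.3,0,0,0,45],[0,0,0.7,0,0,0,45],[0,-0.3,0.5,0,0,0,45],[-0.15,-0.6,0,0,0,0,45],[-0.23,-0.9,0,0,0,0,45],[-0.23,-0.9,0,0,0,0,45],[-0.23,-0.9,0,0,0,0,45],[-0.23,-0.9,0,0,0,0,45]]]'
python3 -m crank '[[[-0.23,-0.9,0,0,0,0,45],[-0.23,-0.68,0,0,0,0,45],[0,-0.2,-0.4,0,0,0,45],[0,0,-0.7,0,0,0,45],[0,0,-0.7,0,0,0,45],[0,0,-0.5,0,0,0,45],[0,0,0,0,0,0,45]]]'
python3 - <<'E'
from h import *
o,p,d=snap("top","t2"); o,p,d=snap("scene","s2");print(o['position'])
E
```

```text
clock: 4.15
position: [0.5257, -0.2742, 0.197]
ee_rot: [-0.702, 0.712, -0.001, 0.0]
ft_force: [0.8, 0.0, -0.6]
grip_width: 0.613
clock: 5.03
position: [0.4975, -0.3786, 0.0563]
ee_rot: [-0.702, 0.712, 0.002, -0.0]
ft_force: [-0.5, -1.1, 0.3]
grip_width: 0.613
[ 0.49856396 -0.37928171  0.05815527]
```

View pics/t2.png

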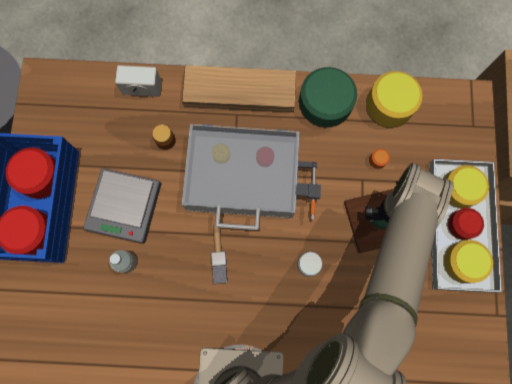

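View pics/s2.png

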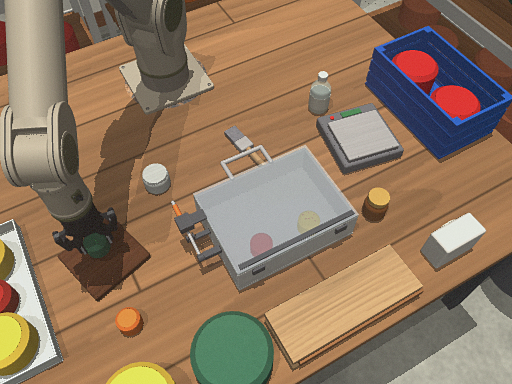

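In both views the green cheese is held over the middle of the board (about (95,245) in the scene view), roughly 27 mm above it. I lower it and release.

```bash
python3 -m crank '[[[0,0,-0.3,0,0,0,45],[0,0,-0.13,0,0,0,45],[0,0,0,0,0,0,45],[0,0,0,0,0,0,45]]]'
python3 -c "
from workcell import manip
o=manip.get_obs();print(o['position'],o['ft_force'])"
```

```text
clock: 5.62
position: [0.4985, -0.3794, 0.0317]
ee_rot: [-0.702, 0.712, -0.0, 0.0]
ft_force: [0.8, -0.1, -0.3]
grip_width: 0.613
[ 0.49850377 -0.37937748  0.03167557] [ 0.776051   -0.11622703 -0.29525441]
```

```bash
python3 -m crank '[[[0,0,-0.025,0,0,0,45],[0,0,0,0,0,0,45],[0,0,0,0,0,0,85],[0,0,0,0,0,0,85],[0,0,0,0,0,0,85],[0,0,0.4,0,0,0,85],[0,0,0.9,0,0,0,85],[0,0,0.9,0,0,0,85]]]'
python3 - <<'E'
from h import *
o,p,d=snap("wrist","w3");print(o['position'],o['clock'],o['joint_pos'].round(2))
c=blobs(p,(55,60,15),(95,255,160),200)[0]; m=cv2.minEnclosingCircle(c);print(m,ray("wrist",m[0],.06,o))
E
```

```text
clock: 6.62
position: [0.4982, -0.3792, 0.1634]
ee_rot: [-0.702, 0.712, 0.0, -0.0]
ft_force: [1.2, 0.7, 0.5]
grip_width: 0.993
[ 0.49815466 -0.37916644  0.16337164] 6.625 [ 0.89  0.41 -0.4   1.53  0.16  1.24 -1.12]
((259.5, 183.0), 35.58450698852539) [[ 0.50283228 -0.37851279  0.06      ]]
```

View pics/w3.png

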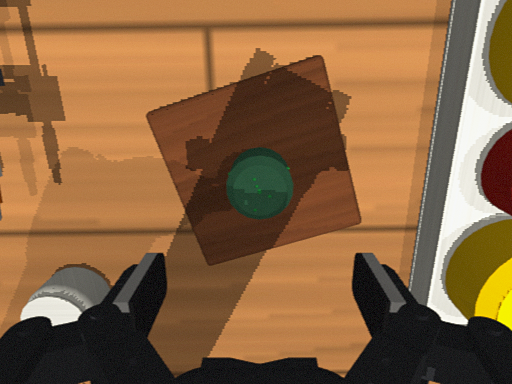

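The wrist view shows green standing upright in the middle of the board at (259,183). Next is the bar: I turn 90° so the jaws lie along x and move above it.

```bash
python3 -m crank '[[[0,0.1,0.3,0,0,1,85],[0,0.38,0,0,0,1,85],[-0.05,0.4,0,0,0,1,85],[-0.05,0.4,0,0,0,1,85],[-0.05,0.4,0,0,0,1,85],[-0.05,0.4,0,0,0,1,85],[-0.05,0.4,0,0,0,1,85],[-0.05,0.4,0,0,0,1,85]]]'
python3 -m crank '[[[-0.05,0.4,0,0,0,1,85],[-0.05,0.4,0,0,0,1,85],[-0.05,0.4,0,0,0,1,85],[-0.05,0.4,0,0,0,1,85],[-0.05,0.4,0,0,0,1,85],[-0.05,0.4,0,0,0,1,85],[-0.05,0.4,0,0,0,1,85],[-0.05,0.4,0,0,0,1,85]]]'
python3 -m crank '[[[-0.05,0.4,0,0,0,1,70],[-0.05,0.4,0,0,0,0.8,70],[0,0.2,0,0,0,0,70],[0,0,0,0,0,0,70]]]'
python3 - <<'E'
from h import *
o,p,d=snap("wrist","w4");print(o['position'],R.from_quat(o['ee_rot']).as_matrix()[:,0].round(3),o['clock'],o['joint_pos'].round(2))
E
```

```text
clock: 7.68
position: [0.4803, -0.2058, 0.18]
ee_rot: [0.904, -0.428, 0.0, 0.0]
ft_force: [0.8, 0.5, 0.5]
grip_width: 0.995
clock: 8.68
position: [0.4563, -0.0138, 0.18]
ee_rot: [0.996, -0.093, 0.0, 0.0]
ft_force: [0.2, 0.3, -0.1]
grip_width: 0.996
clock: 9.18
position: [0.4506, 0.046, 0.1801]
ee_rot: [1.0, -0.016, 0.0, -0.0]
ft_force: [-0.5, -0.6, 0.4]
grip_width: 0.819
[0.4505607  0.04595573 0.18008661] [ 1.    -0.031  0.   ] 9.175 [ 0.67  0.04 -0.87  1.92  0.04  1.19 -0.25]
```

View pics/w4.png

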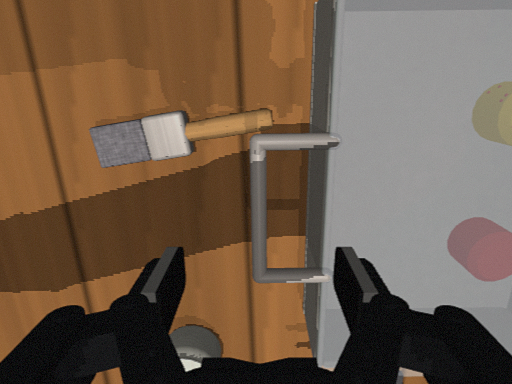

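The bar is at x≈259, y 140–275 in the image, so it sits directly ahead of the jaw centre line. The lid edge is at x≈325.

```bash
python3 -m crank '[[[0,-0.3,0,0,0,0,45],[0,0,-0.3,0,0,0,45],[0,0,-0.6,0,0,0,45],[0,0,-0.6,0,0,0,45],[0,0,-0.25,0,0,0,45],[0,0,0,0,0,0,45]]]'
python3 - <<'E'
from h import *
o0=dict(position=np.array([.45056,.04596,.18009]),ee_rot=[.99987,-.0155,0,0])
print(ray("wrist",[(258,145),(260,275),(259,210)],.094,o0))
o,p,d=snap("scene","s5");print(o['position'],o['ft_force'])
cv2.imwrite("pics/s5z.png",cv2.resize(p[100:300,150:370],None,fx=3,fy=3))
E
```

```text
clock: 9.98
position: [0.4501, 0.0271, 0.0747]
ee_rot: [1.0, -0.016, -0.001, -0.0]
ft_force: [-0.1, -0.1, 0.1]
grip_width: 0.527
[[ 0.45047239  0.08575005  0.094     ]
 [ 0.44869709 -0.02013774  0.094     ]
 [ 0.44964441  0.0363651   0.094     ]]
[0.45013215 0.02706248 0.07470406] [-0.0606901  -0.06567871  0.09333193]
```

View pics/s5z.png

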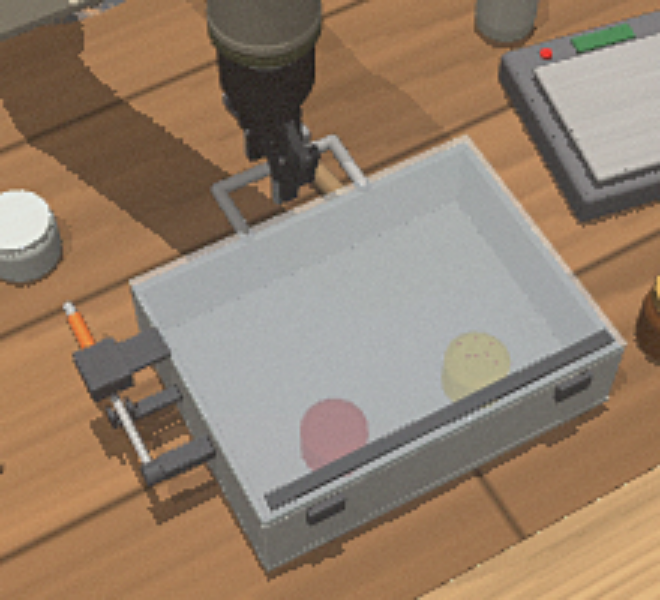

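The fingers straddle the bar near its middle, about (290,165) in the zoomed view. I close on it.

```bash
python3 -m crank '[[[0,0,-0.05,0,0,0,5],[0,0,0,0,0,0,5],[0,0,0,0,0,0,5],[0,0,0,0,0,0,5]]]' 50
python3 - <<'E'
from h import *
o=manip.get_obs();print(o['position'],o['ft_force'],o['grip_width'])
g=np.array([o['position'][0],.0,.09]); h=np.array([.739,0,.085])
prev=None
for t in np.linspace(0,1.0,17):
    r=.289; a0=.017; x=h[0]-r*np.cos(t+a0); z=h[2]+r*np.sin(t+a0)
    if prev is not None: print(round(t,3),((x-prev[0])/.06).round(3),((z-prev[1])/.06).round(3))
    prev=(x,z)
E
```

```text
clock: 10.52
position: [0.4496, 0.0273, 0.0726]
ee_rot: [1.0, -0.016, -0.001, 0.001]
ft_force: [-7.6, -0.6, 9.5]
grip_width: 0.121
[0.44961713 0.0272993  0.07262941] [-7.57010704 -0.64684903  9.5004397 ] 0.12077709424539507
0.062 0.015 0.301
0.125 0.033 0.299
0.188 0.052 0.296
0.25 0.07 0.293
0.312 0.088 0.288
0.375 0.106 0.282
0.438 0.124 0.274
0.5 0.141 0.266
0.562 0.157 0.257
0.625 0.173 0.247
0.688 0.188 0.235
0.75 0.202 0.223
0.812 0.216 0.21
0.875 0.228 0.196
0.938 0.24 0.182
1.0 0.251 0.166
```

```bash
python3 -m crank '[[[0.015,0,0.3,0,0,0,5],[0.033,0,0.3,0,0,0,5],[0.052,0,0.295,0,0,0,5],[0.07,0,0.29,0,0,0,5],[0.09,0,0.29,0,0,0,5],[0.105,0,0.28,0,0,0,5],[0.125,0,0.275,0,0,0,5],[0.14,0,0.265,0,0,0,5]]]'
python3 - <<'E'
from h import *
o,p,d=snap("scene","s6");print(o['position'],o['ft_force'],o['grip_width'],o['joint_pos'].round(2))
E
```

```text
clock: 11.52
position: [0.4855, 0.0266, 0.2103]
ee_rot: [1.0, -0.016, -0.003, 0.001]
ft_force: [-11.7, -3.9, -0.8]
grip_width: 0.118
[0.48552954 0.02661825 0.21033155] [-11.68736635  -3.94034462  -0.81011648] 0.11780371919639693 [ 0.67  0.12 -0.86  1.8   0.09  1.27 -0.25]
```

View pics/s6.png

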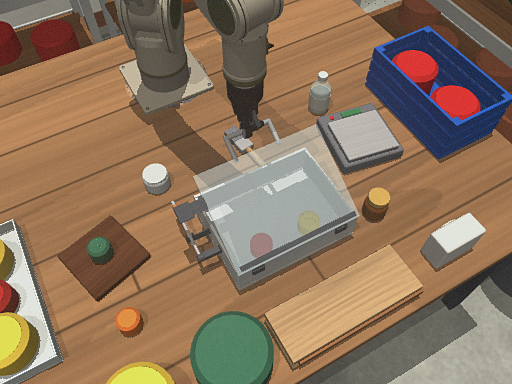

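The lid is about half open with the bar still held, around (248,140), and forces are small. I continue to the stop.

```bash
python3 -m crank '[[[0.157,0,0.257,0,0,0,5],[0.173,0,0.247,0,0,0,5],[0.188,0,0.235,0,0,0,5],[0.202,0,0.223,0,0,0,5],[0.216,0,0.21,0,0,0,5],[0.228,0,0.196,0,0,0,5],[0.24,0,0.182,0,0,0,5],[0.15,0,0.1,0,0,0,5]]]'
python3 -m crank '[[[0.04,0,0.03,0,0,0,5],[0,0,0,0,0,0,5]]]'
python3 - <<'E'
from h import *
o,p,d=snap("scene","s7");print(o['position'],o['ft_force'],o['grip_width'],o['joint_pos'].round(2))
P=o['position'];z=P[2]+.0187;print("angle",np.arctan2(z-.085,.739-P[0])-.017, np.hypot(z-.085,.739-P[0]))
E
```

```text
clock: 12.58
position: [0.5801, 0.0256, 0.3131]
ee_rot: [1.0, -0.017, -0.001, 0.002]
ft_force: [-20.7, -8.4, 24.4]
grip_width: 0.112
clock: 12.82
position: [0.5823, 0.0256, 0.3146]
ee_rot: [1.0, -0.017, -0.0, 0.002]
ft_force: [-19.3, -8.8, 22.0]
grip_width: 0.118
[0.58231642 0.02561936 0.31461137] [-19.26839059  -8.83428547  21.9738903 ] 0.11822443640712159 [ 0.54  0.31 -0.84  1.41  0.23  1.53 -0.32]
angle 0.9908966143332582 0.29361246376321243
```

View pics/s7.png

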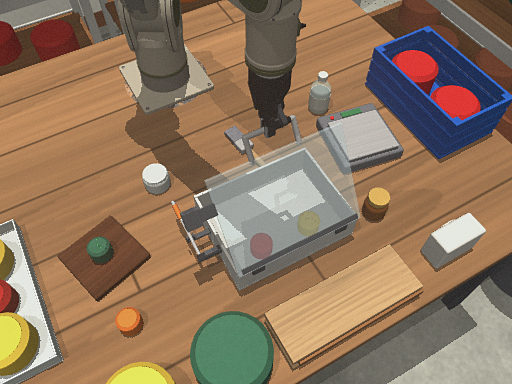

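The lid is at its stop, about 0.98, with a steady 20 N. I release and back off upward, then work out the combined turn for approaching the prop rod from the front.

```bash
python3 -m crank '[[[0,0,0,0,0,0,60],[0,0,0,0,0,0,60],[0,0,0,0,0,0,60],[0,0,0.5,0,0,0,60],[-0.2,0,0.9,0,0,0,60],[-0.4,-0.1,0.3,0,0,0,60]]]'
python3 - <<'E'
from h import *
o=manip.get_obs(); o2,p,d=snap("scene","s8"); print(o['position'],o['ft_force'])
R0=R.from_quat(o['ee_rot']).as_matrix()
for T in (45,):
    t=np.radians(T); z=np.array([np.sin(t),0,-np.cos(t)]); x=np.array([-.017,-1,0]); x=x-z*(x@z);x/=np.linalg.norm(x); y=np.cross(z,x)
    Rt=np.c_[x,y,z]; rv=R.from_matrix(Rt@R0.T).as_rotvec(degrees=True); print(T,rv,rv/5)
E
```

```text
clock: 13.62
position: [0.5482, 0.0224, 0.4152]
ee_rot: [1.0, -0.015, 0.002, -0.001]
ft_force: [0.2, 0.1, -0.1]
grip_width: 0.701
[0.5482409  0.02243904 0.41519036] [ 0.15863428  0.07610332 -0.11286591]
45 [ 34.83644447 -35.19279792 -83.93222152] [  6.96728889  -7.03855958 -16.7864443 ]
```

View pics/s8.png

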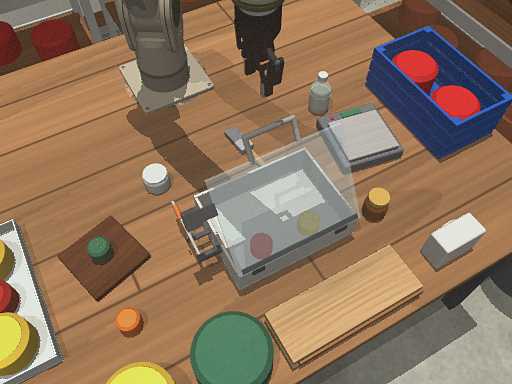

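```bash
python3 -m crank '[[[-0.15,-0.2,0,0.41,-0.414,-0.987,60],[-0.15,-0.35,0,0.41,-0.414,-0.987,50],[-0.15,-0.4,0,0.41,-0.414,-0.987,40],[-0.15,-0.4,0,0.41,-0.414,-0.987,40],[-0.1,-0.4,0,0.41,-0.414,-0.987,40],[-0.1,-0.4,0,0.41,-0.414,-0.987,40],[-0.1,-0.4,-0.2,0.41,-0.414,-0.987,40],[-0.1,-0.4,-0.4,0.41,-0.414,-0.987,40]]]'
python3 -m crank '[[[-0.1,-0.3,-0.4,0.41,-0.414,-0.987,40],[-0.1,-0.2,-0.4,0.41,-0.414,-0.987,40],[-0.07,0,-0.4,0.41,-0.414,-0.987,40],[0,0,-0.4,0.41,-0.414,-0.987,40],[0,0,-0.4,0.41,-0.414,-0.987,40],[0,0,-0.4,0.41,-0.414,-0.987,40],[0,0,-0.4,0.41,-0.414,-0.987,40],[0,0,-0.3,0.41,-0.414,-0.987,40]]]'
python3 -m crank '[[[0,0,-0.2,0.41,-0.414,-0.987,40],[0,0,0,0,0,0,40]]]'
python3 - <<'E'
from h import *
o,p,d=snap("wrist","w9");print(o['position'],R.from_quat(o['ee_rot']).as_matrix().round(3).tolist(),o['clock'],o['joint_pos'].round(2))
for c in blobs(p,(5,150,80),(18,255,255),30)[:3]:
    r=cv2.minAreaRect(c);print(r,ray("wrist",r[0],.066,o))
o,p,d=snap("scene","s9")
E
```

```text
clock: 14.68
position: [0.488, -0.1565, 0.3768]
ee_rot: [0.915, -0.351, 0.14, -0.142]
ft_force: [-0.5, -0.3, -0.7]
grip_width: 0.468
clock: 15.68
position: [0.4712, -0.1855, 0.1894]
ee_rot: [0.686, -0.63, 0.255, -0.261]
ft_force: [0.1, -0.4, 0.2]
grip_width: 0.47
clock: 15.92
position: [0.4708, -0.1846, 0.1771]
ee_rot: [-0.65, 0.657, -0.266, 0.273]
ft_force: [0.3, -0.2, -0.1]
grip_width: 0.468
[ 0.47078661 -0.18458429  0.1771084 ] [[-0.006, -0.71, 0.704], [-1.0, 0.013, 0.005], [-0.013, -0.704, -0.71]] 15.925 [ 1.03 -0.25 -0.44  2.4  -1.13  0.55 -0.14]
((357.0, 189.5), (379.0, 308.0), 90.0) [[ 0.56118269 -0.27275731  0.066     ]]
((86.99998474121094, 329.4999694824219), (173.99996948242188, 106.99998474121094), 0.0) [[ 0.44398248 -0.04999308  0.066     ]]
((235.15249633789062, 148.33969116210938), (33.054649353027344, 40.048580169677734), 2.38594388961792) [[ 0.60804035 -0.15933549  0.066     ]]
```

View pics/w9.png

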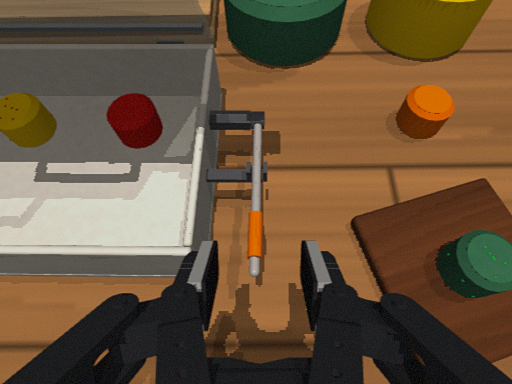

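View pics/s9.png

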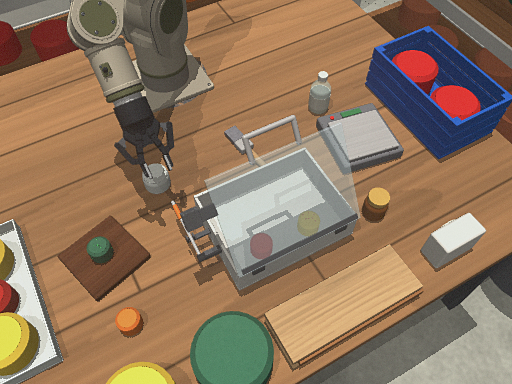

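The wrist view shows the sleeve at about (255,237), nearly on the jaw centre line and clear of the wall. Joint 4 is close to its limit, and moving forward relieves that.

Run:
```python
from h import *
o=manip.get_obs()
S=ray("wrist",[(255,237),(254,273),(256,212),(257,130)],.064,o);print(S.round(4))
g=np.array([S[0,0],S[0,1],.063]); d=R.from_quat(o['ee_rot']).as_matrix()[:,2]
for gg in (g,np.array([.5155,-.185,.063])):
    t=gg+.0187*d; print(t,(t-o['position'])/.06)
```

```text
[[ 0.5195 -0.18    0.064 ]
 [ 0.4882 -0.1792  0.064 ]
 [ 0.5431 -0.1809  0.064 ]
 [ 0.6348 -0.1819  0.064 ]]
[ 0.53267766 -0.17989315  0.04975559] [ 1.01048521  0.09429199 -2.15764626]
[ 0.52870112 -0.18492262  0.04975559] [ 0.94420959  0.01046737 -2.15764626]
```

```bash
python3 -m crank '[[[0.3,0,-0.1,0,0,0,40],[0.3,0.04,-0.3,0,0,0,40],[0.2,0,-0.4,0,0,0,40],[0.1,0,-0.5,0,0,0,40],[0.1,0,-0.5,0,0,0,40],[0,0,-0.3,0,0,0,40],[0,0,0,0,0,0,40]]]'
python3 - <<'E'
from h import *
o,p,d=snap("wrist","w10");print(o['position'],o['ft_force'],R.from_quat(o['ee_rot']).as_matrix()[:,2].round(3),o['joint_pos'].round(2))
o,p,d=snap("scene","s10"); cv2.imwrite("pics/s10z.png",cv2.resize(p[100:300,100:320],None,fx=3,fy=3))
E
```

```text
clock: 16.9
position: [0.5209, -0.1884, 0.1411]
ee_rot: [-0.649, 0.652, -0.275, 0.278]
ft_force: [0.3, 0.6, -0.1]
grip_width: 0.467
[ 0.5208519  -0.18843576  0.14107714] [ 0.34996007  0.55548219 -0.13102188] [ 0.72   0.001 -0.694] [ 0.19 -0.1   0.27  2.39 -1.25  0.32  0.01]
```

View pics/w10.png

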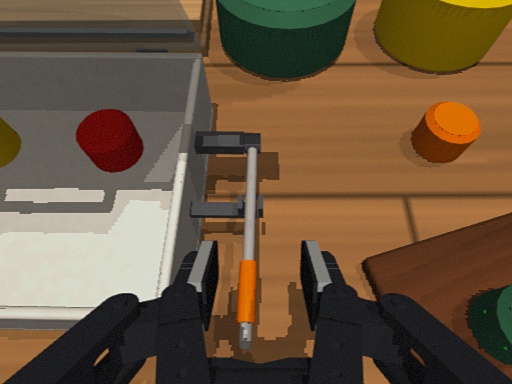

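View pics/s10z.png

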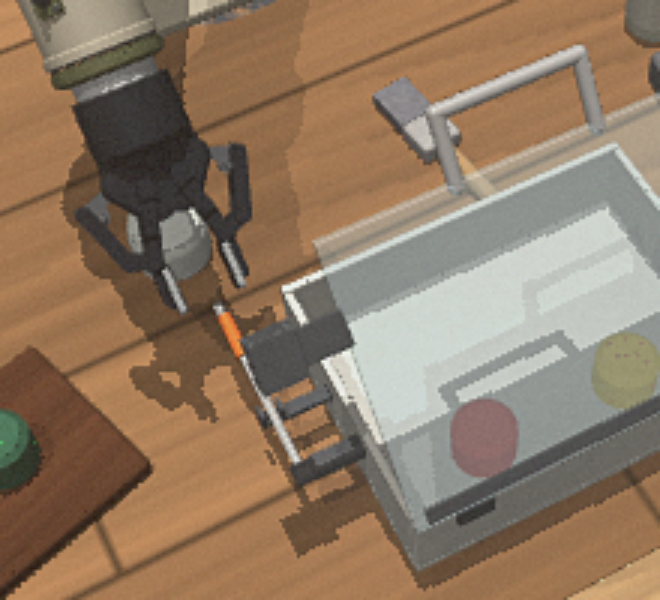

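Descending stalled at z=0.14 because joints 4 and 5 are at their limits: a 45° tilt is too folded this close to the base. I'll fit a simple arm model to the recorded poses to see which tilts are reachable.

```bash
cat > kin.py <<'E'
import numpy as np, itertools
from scipy.optimize import least_squares
from scipy.spatial.transform import Rotation as R
D=[([1.26542,.33286,-.06475,1.46092,.02158,1.34991,-.08851],[.17431,-.59981,.23054],[.79971,-.60039,-.0006,-.0004]),
([.385,.327,-.603,1.518,.186,1.356,-1.815],[.59507,.01375,.23067],[-.703,.711,.001,0]),
([.89,.41,-.40,1.53,.16,1.24,-1.12],[.4982,-.3792,.1634],[-.702,.712,0,0]),
([.67,.04,-.87,1.92,.04,1.19,-.25],[.4506,.046,.1801],[1,-.016,0,0]),
([.67,.12,-.86,1.8,.09,1.27,-.25],[.4855,.0266,.2103],[1,-.016,-.003,.001]),
([.54,.31,-.84,1.41,.23,1.53,-.32],[.5823,.0256,.3146],[1,-.017,0,.002]),
([1.03,-.25,-.44,2.4,-1.13,.55,-.14],[.4708,-.1846,.1771],[-.65,.657,-.266,.273]),
([.19,-.10,.27,2.39,-1.25,.32,.01],[.5209,-.1884,.1411],[-.649,.652,-.275,.278])]
def fk(q,s,p):
    d1,l1,l2,lt,e1,e2,e3,o7=p
    A=np.eye(3);t=np.zeros(3)
    def rot(ax,a):
        nonlocal A; A=A@R.from_rotvec(a*np.eye(3)[ax]).as_matrix()
    def tr(x,z):
        nonlocal t; t=t+A@np.array([x,0,z])
    rot(2,s[0]*q[0]); tr(0,d1); rot(1,q[1]); tr(0,l1); rot(2,s[1]*q[2]); tr(e1,0); rot(1,q[3]); tr(-e2,l2); rot(2,s[2]*q[4]); rot(1,q[5]); tr(e3,lt); rot(2,s[3]*q[6]+o7)
    return t,A
def fit():
    best=None
    for s in itertools.product((1,-1),repeat=4):
      for o in (0,np.pi,np.pi/2,-np.pi/2):
        def f(p):
            r=[]
            for q,P,Q in D:
                t,A=fk(q,s,p); r+=list((t-P)*10)+list((A-R.from_quat(Q).as_matrix()).ravel())
            return r
        x=least_squares(f,[.3,.4,.4,.25,0,0,0,o])
        if best is None or x.cost<best[0]: best=(x.cost,s,x.x)
    return best
if __name__=="__main__":
    from workcell import manip
    b=fit();print(b)
    for q,P,Q in D: t,A=fk(q,b[1],b[2]);print((t-P).round(3),np.degrees(R.from_matrix(A.T@R.from_quat(Q).as_matrix()).magnitude()).round(2))
E
python3 kin.py
```

```text
(np.float64(0.2511982424379341), (-1, -1, -1, -1), array([ 0.08136429,  0.52541512,  0.41937208,  0.3656969 , -0.04716134,
        0.10107115, -0.06211035,  3.14059384]))
[0.038 0.017 0.003] 0.06
[0.001 0.008 0.002] 0.07
[0.025 0.003 0.007] 0.4
[0.001 0.029 0.003] 0.54
[-0.002  0.022 -0.   ] 0.38
[-0.019 -0.008 -0.011] 0.43
[ 0.009  0.019 -0.006] 0.32
[-0.007 -0.008  0.003] 0.34
```

```bash
cat > kin2.py <<'E'
import numpy as np
from kin import D
from scipy.spatial.transform import Rotation as R
AX=[2,1,2,1,2,1,2];SG=[-1,1,-1,1,-1,1,-1]
def mats(q):
    A=np.eye(3);out=[A]
    for a,s,x in zip(AX,SG,q):
        A=A@R.from_rotvec(s*x*np.eye(3)[a]).as_matrix(); out.append(A)
    return out
def design(q,cols):
    M=mats(q); return np.c_[tuple(M[i][:,j] for i,j in cols)]
def fitv(cols):
    X=np.vstack([design(q,cols) for q,_,_ in D]);Y=np.concatenate([P for _,P,_ in D])
    v=np.linalg.lstsq(X,Y,rcond=1e-3)[0]; return v,(X@v-Y).reshape(-1,3)
if __name__=="__main__":
    for nm,cols in (("xz",[(0,2),(1,0),(2,0),(2,2),(3,0),(4,0),(4,2),(5,0),(6,0),(6,2)]),
      ("xyz",[(0,2),(1,0),(1,1),(2,0),(2,2),(3,0),(3,1),(4,0),(4,2),(5,0),(5,1),(6,0),(6,2)]),
      ("base",[(0,0),(0,1),(0,2),(2,2),(4,2),(6,2),(4,0),(3,0),(6,0)])):
        v,r=fitv(cols);print(nm,dict(zip(cols,v.round(3))));print(np.abs(r).max(1).round(4), np.sqrt((r**2).mean()).round(4))
E
python3 kin2.py
```

```text
xz {(0, 2): np.float64(0.212), (1, 0): np.float64(-0.055), (2, 0): np.float64(0.095), (2, 2): np.float64(0.491), (3, 0): np.float64(-0.117), (4, 0): np.float64(-0.043), (4, 2): np.float64(0.482), (5, 0): np.float64(-0.008), (6, 0): np.float64(-0.06), (6, 2): np.float64(0.391)}
[0.0393 0.0049 0.0185 0.0017 0.0023 0.0135 0.0049 0.0079] 0.0104
xyz {(0, 2): np.float64(0.275), (1, 0): np.float64(-0.016), (1, 1): np.float64(-0.02), (2, 0): np.float64(0.013), (2, 2): np.float64(0.461), (3, 0): np.float64(-0.022), (3, 1): np.float64(-0.023), (4, 0): np.float64(0.003), (4, 2): np.float64(0.501), (5, 0): np.float64(0.001), (5, 1): np.float64(-0.002), (6, 0): np.float64(-0.01), (6, 2): np.float64(0.367)}
[0.0016 0.0009 0.0018 0.0027 0.0018 0.0012 0.0016 0.0013] 0.0011
base {(0, 0): np.float64(-0.015), (0, 1): np.float64(-0.03), (0, 2): np.float64(0.191), (2, 2): np.float64(0.462), (4, 2): np.float64(0.465), (6, 2): np.float64(0.325), (4, 0): np.float64(-0.031), (3, 0): np.float64(0.009), (6, 0): np.float64(-0.003)}
[0.0262 0.0123 0.0111 0.0061 0.0065 0.0189 0.0067 0.0052] 0.0087
```

```bash
cat > ik.py <<'E'
import numpy as np
from kin2 import *
COLS=[(0,2),(1,0),(1,1),(2,0),(2,2),(3,0),(3,1),(4,0),(4,2),(5,0),(5,1),(6,0),(6,2)]
V,_=fitv(COLS)
LO=np.array([-2.6,-.5,-1.47,.16,-1.27,.06,-2.6]);HI=np.array([2.6,2.12,1.34,2.42,4.41,2.06,2.6])
RZ=R.from_euler('z',3.1406).as_matrix()
def FK(q): return design(q,COLS)@V, mats(q)[7]@RZ
from scipy.optimize import least_squares
def IK(P,Rt,seeds=6,q0=None,rng=np.random.default_rng(0)):
    best=None
    def f(q):
        t,A=FK(q); return np.r_[(t-P)*5,R.from_matrix(A.T@Rt).as_rotvec()]
    S=[q0] if q0 is not None else []
    S+= [rng.uniform(LO,HI) for _ in range(seeds)]
    for s in S:
        x=least_squares(f,np.clip(s,LO+.03,HI-.03),bounds=(LO+.02,HI-.02),max_nfev=60)
        if best is None or x.cost<best.cost: best=x
        if best.cost<1e-6: break
    t,A=FK(best.x);return best.x,np.linalg.norm(t-P),np.degrees(R.from_matrix(A.T@Rt).magnitude())
def orient(zdir,xdir):
    z=np.array(zdir,float);z/=np.linalg.norm(z);x=np.array(xdir,float);x-=z*(x@z);x/=np.linalg.norm(x);return np.c_[x,np.cross(z,x),z]
def tilt(T,a=-1): t=np.radians(T); return orient([np.sin(t),0,-np.cos(t)],[0,a,0])
E
python3 - <<'E'
from ik import *
from workcell import manip
o=manip.get_obs();t,A=FK(o['joint_pos']);print(t-o['position'],np.degrees(R.from_matrix(A.T@R.from_quat(o['ee_rot']).as_matrix()).magnitude()))
def show(n,g,T,a=-1):
    Rt=tilt(T,a);P=np.array(g)+.0187*Rt[:,2];q,e,ea=IK(P,Rt,10);print(n,T,a,q.round(2),round(e,3),round(ea,1))
for a in (-1,1):
  for T in (0,10,20,30): show("sleeve0",(.5185,-.182,.063),T,a)
  for T in (30,45,60,75): show("sleeveEnd",(.64,-.184,.193),T,a)
  for T in (30,35,40,45,50): show("yellow",(.672,.09,.033),T,a)
E
```

```text
[-0.00077924  0.00065379  0.00089369] 0.05687486121363722
sleeve0 0 -1 [ 1.26  0.79 -1.33  1.8   0.82  1.24 -1.89] 0.0 0.0
sleeve0 10 -1 [-0.75  0.62  1.29  2.02 -0.87  0.94 -0.61] 0.0 0.0
sleeve0 20 -1 [-0.04  0.19  0.38  2.14 -0.37  0.52 -0.95] 0.0 0.0
sleeve0 30 -1 [-0.24  0.16  0.63  2.27 -0.86  0.36 -0.46] 0.0 0.0
sleeveEnd 30 -1 [ 1.1   0.27 -0.91  1.87  0.15  0.59 -1.41] 0.0 0.0
sleeveEnd 45 -1 [ 0.57  0.12 -0.26  2.09 -0.82  0.27 -0.53] 0.0 0.0
sleeveEnd 60 -1 [0.12 0.12 0.27 2.25 4.11 0.42 0.81] 0.0 0.0
sleeveEnd 75 -1 [ 0.77  0.29 -0.37  2.32  3.7   0.77  1.37] 0.0 0.0
yellow 30 -1 [-0.26  0.41 -0.    1.99  0.51  0.27 -2.29] 0.0 0.0
yellow 35 -1 [-0.74  0.45  0.51  2.08 -0.3   0.09 -1.61] 0.0 0.0
yellow 40 -1 [-0.49  0.41  0.25  2.1   1.9   0.1   2.54] 0.0 0.0
yellow 45 -1 [-1.02  0.55  0.8   2.16  3.54  0.19  0.69] 0.0 0.0
yellow 50 -1 [-1.18  0.69  0.96  2.22  3.49  0.35  0.61] 0.0 0.0
sleeve0 0 1 [ 0.28  0.35 -0.03  1.85  0.01  0.94  1.82] 0.0 0.0
sleeve0 10 1 [-0.58  0.41  1.01  2.02 -0.58  0.8   2.32] 0.0 0.0
sleeve0 20 1 [ 1.13  0.29 -0.87  2.1   0.23  0.53  1.72] 0.0 0.0
sleeve0 30 1 [ 1.3   0.27 -0.98  2.22  0.1   0.28  1.88] 0.0 0.0
sleeveEnd 30 1 [ 0.91  0.22 -0.69  1.88  0.01  0.58  1.83] 0.0 0.0
sleeveEnd 45 1 [ 1.25  0.21 -0.98  2.07 -0.33  0.22  2.22] 0.0 0.0
sleeveEnd 60 1 [ 0.57  0.14 -0.21  2.23  4.08  0.38 -2.26] 0.0 0.0
sleeveEnd 75 1 [ 1.    0.32 -0.6   2.31  3.69  0.73 -1.7 ] 0.0 0.0
yellow 30 1 [ 0.83  1.06 -1.45  1.94  1.63  1.05  0.36] 0.0 0.0
yellow 35 1 [ 0.25  0.47 -0.58  2.02  1.34  0.37  0.16] 0.0 0.0
yellow 40 1 [ 0.63  0.66 -1.04  2.07  1.77  0.62 -0.06] 0.0 0.0
yellow 45 1 [-0.12  0.42 -0.18  2.14  2.18  0.31 -0.79] 0.0 0.0
yellow 50 1 [ 0.01  0.45 -0.34  2.18  2.37  0.47 -0.94] 0.0 0.0
```

The fitted model matches all the poses to 2 mm. A 20–25° tilt at the sleeve is comfortable, and 45° was not. I tilt back to about 22°, grip there, swing the rod part way, then push it home low down with closed fingertips.

```bash
python3 -m crank '[[[0,0,0,0,0.8,0,40],[0,0,0,0,0.8,0,40],[0,0,0,0,0.8,0,40],[0,0,0,0,0.8,0,40],[0,0,0,0,0.8,0,40],[0,0,0,0,0.8,0,40],[0,0,0,0,0,0,40]]]'
cat > go.py <<'E'
import sys
from h import *
from ik import orient
# go.py gx gy gz tilt : rows needed to bring grasp point to g with the tilt (jaws along y)
o=manip.get_obs(); g=np.array([float(a) for a in sys.argv[1:4]]);T=np.radians(float(sys.argv[4]))
Rt=orient([np.sin(T),0,-np.cos(T)],[-.017,-1,0]); R0=R.from_quat(o['ee_rot']).as_matrix()
P=g+(.0187*Rt[:,2] if len(sys.argv)<6 else 0)
print("now",o['position'].round(4),"z",R0[:,2].round(3),"q",o['joint_pos'].round(2),"F",o['ft_force'].round(1),"t",o['clock'])
print("shift",((P-o['position'])/.06).round(3),"turn",(R.from_matrix(Rt@R0.T).as_rotvec(degrees=True)/5).round(2))
E
python3 go.py .5185 -.182 .063 22
```

```text
clock: 17.88
position: [0.5203, -0.1899, 0.1408]
ee_rot: [-0.69, 0.696, -0.139, 0.14]
ft_force: [0.3, 0.6, 0.7]
grip_width: 0.472
now [ 0.5203 -0.1899  0.1408] z [ 0.387  0.001 -0.922] q [ 0.32  0.02  0.03  2.09 -0.22  0.67 -1.08] F [0.3 0.6 0.7] t 17.875
shift [ 0.086  0.131 -1.585] turn [ 0.02  0.16 -0.08]
```

```bash
python3 -m crank '[[[0.08,0.13,-0.2,0,0,0,40],[0,0,-0.5,0,0,0,40],[0,0,-0.5,0,0,0,40],[0,0,-0.3,0,0,0,40],[0,0,-0.08,0,0,0,40],[0,0,0,0,0,0,40]]]'
python3 go.py .5185 -.182 .063 22
python3 - <<'E'
from h import *
o,p,d=snap("wrist","w11")
o,p,d=snap("scene","s11"); cv2.imwrite("pics/s11z.png",cv2.resize(p[100:300,100:320],None,fx=3,fy=3))
E
```

```text
clock: 18.62
position: [0.5242, -0.1809, 0.0451]
ee_rot: [-0.69, 0.696, -0.138, 0.14]
ft_force: [-0.4, -0.8, 0.3]
grip_width: 0.469
now [ 0.5242 -0.1809  0.0451] z [ 0.386  0.002 -0.922] q [ 0.31  0.17  0.02  2.17 -0.3   0.45 -1.  ] F [-0.4 -0.8  0.3] t 18.625
shift [ 0.023 -0.018  0.01 ] turn [ 0.01  0.14 -0.08]
```

View pics/w11.png

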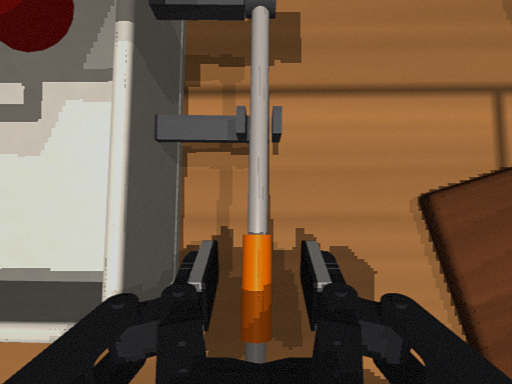

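View pics/s11z.png

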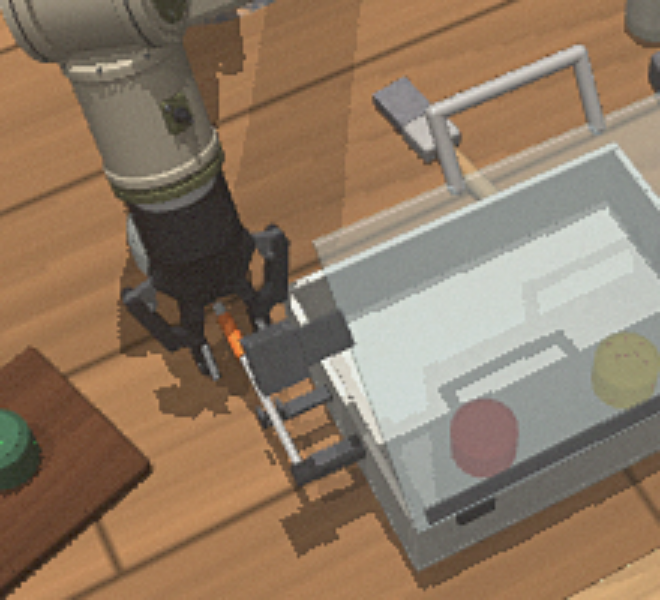

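The sleeve is centred between the fingers at (257,265) and the clip is farther back at (260,125). I grip it lightly and swing along the arc.

```bash
python3 -m crank '[[[0,0,0,0,0,0,5],[0,0,0,0,0,0,5],[0,0,0,0,0,0,5],[0.011,0,0.216,0,0,0,5],[0.032,0,0.214,0,0,0,5],[0.054,0,0.21,0,0,0,5],[0,0,0,0,0,0,5]]]' 30
python3 go.py .5185 -.182 .063 22
python3 - <<'E'
from h import *
o,p,d=snap("scene","s12"); print(o['grip_width']);cv2.imwrite("pics/s12z.png",cv2.resize(p[100:300,100:320],None,fx=3,fy=3))
E
```

```text
clock: 19.6
position: [0.5304, -0.1801, 0.0843]
ee_rot: [-0.691, 0.696, -0.138, 0.141]
ft_force: [-1.0, 4.4, -0.6]
grip_width: 0.127
now [ 0.5304 -0.1801  0.0843] z [ 0.386  0.003 -0.922] q [ 0.29  0.11  0.03  2.13 -0.25  0.54 -1.06] F [-1.   4.4 -0.6] t 19.6
shift [-0.082 -0.032 -0.643] turn [ 0.01  0.14 -0.1 ]
0.1266139533899767
```

View pics/s12z.png

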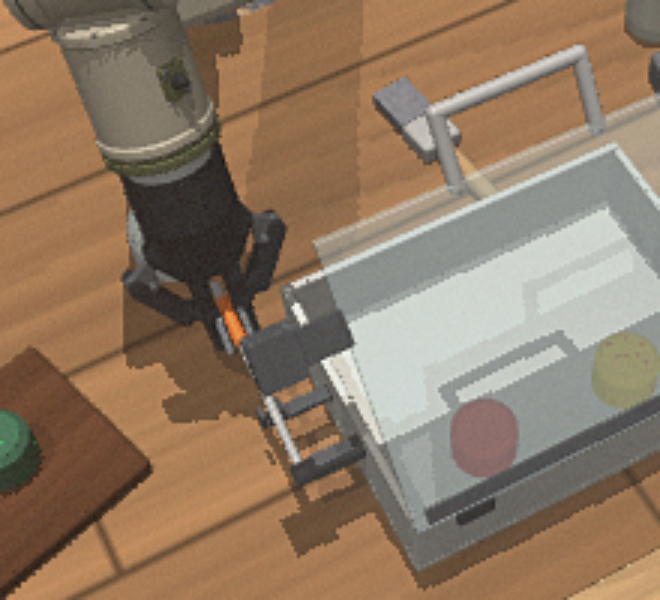

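The rod is out of its clip and following. I continue to about 1.0 rad, adding a little tilt.

```bash
python3 -m crank '[[[0.082,0,0.208,0,-0.35,0,5],[0.102,0,0.2,0,-0.35,0,5],[0.121,0,0.19,0,-0.35,0,5],[0.139,0,0.177,0,-0.35,0,5],[0.156,0,0.164,0,-0.35,0,5],[0.171,0,0.148,0,-0.35,0,5],[0.184,0,0.131,0,-0.35,0,5],[0,0,0,0,0,0,5]]]'
python3 go.py .578 -.182 .172 35
python3 - <<'E'
from h import *
o,p,d=snap("scene","s13"); print(o['grip_width']);cv2.imwrite("pics/s13z.png",cv2.resize(p[100:300,100:320],None,fx=3,fy=3))
o,p,d=snap("wrist","w13")
E
```

```text
clock: 20.65
position: [0.5885, -0.1813, 0.1576]
ee_rot: [-0.672, 0.677, -0.212, 0.214]
ft_force: [2.2, 3.2, -1.8]
grip_width: 0.126
now [ 0.5885 -0.1813  0.1576] z [ 0.575  0.001 -0.818] q [ 0.32  0.04  0.01  2.11 -0.45  0.44 -0.9 ] F [ 2.2  3.2 -1.8] t 20.65
shift [ 0.003 -0.011 -0.016] turn [ 0.03  0.02 -0.06]
0.1255994698572897
```

View pics/s13z.png

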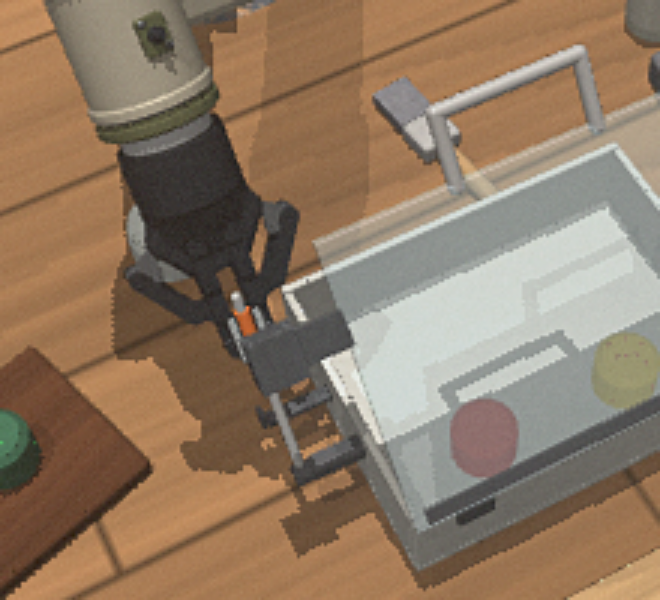

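View pics/w13.png

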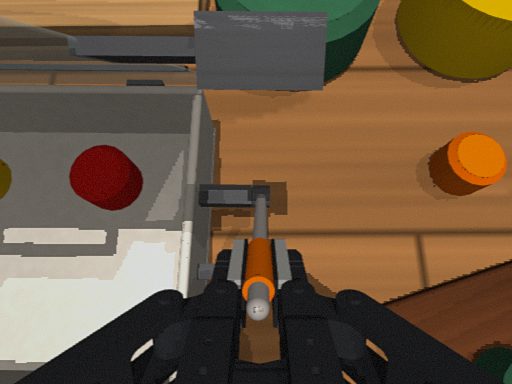

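The rod is at about 1.0 rad (tip at (258,308) in the wrist view) and the bracket is well ahead at (260,50). I release, back off, close and reposition low behind the rod for the final push.

```bash
python3 -m crank '[[[0,0,0,0,0,0,40],[0,0,0,0,0,0,40],[0,0,0,0,0,0,40],[-0.4,0,0.3,0,0,0,40],[-0.5,0,0.3,0,0,0,40],[-0.2,0,0,0,0,0,0],[0,0,-0.3,0,0,0,0],[0,0,-0.5,0,0,0,0]]]'
python3 go.py .585 -.183 .122 35 tcp
python3 - <<'E'
from h import *
o,p,d=snap("scene","s14"); print(o['grip_width']);cv2.imwrite("pics/s14z.png",cv2.resize(p[100:300,100:320],None,fx=3,fy=3))
E
```

```text
clock: 21.75
position: [0.5222, -0.1815, 0.145]
ee_rot: [-0.672, 0.677, -0.212, 0.214]
ft_force: [1.4, -0.1, 0.2]
grip_width: -0.001
now [ 0.5222 -0.1815  0.145 ] z [ 0.575  0.    -0.818] q [ 0.32 -0.08  0.06  2.25 -0.52  0.44 -0.78] F [ 1.4 -0.1  0.2] t 21.75
shift [ 1.046 -0.025 -0.383] turn [ 0.04  0.02 -0.06]
-0.0010526683569821872
```

View pics/s14z.png

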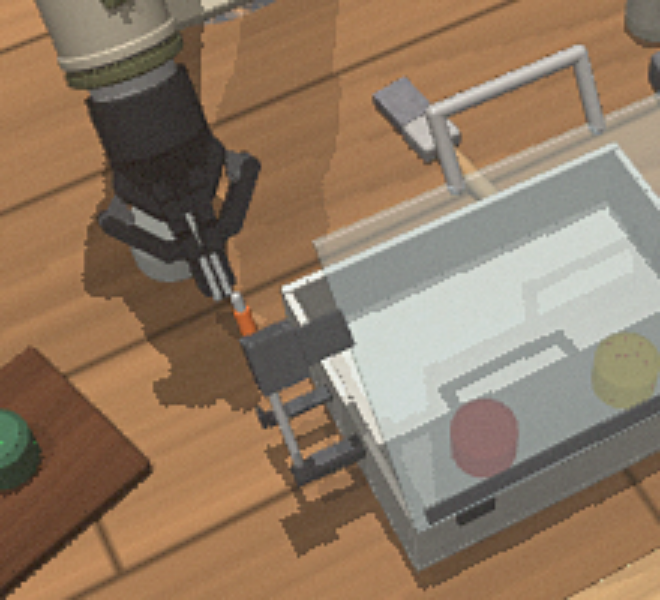

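The rod stays where it was left, and the closed fingers sit behind and below its tip. I push forward low down.

```bash
python3 -m crank '[[[0.3,-0.02,-0.2,0,0,0,0],[0.5,0,-0.19,0,0,0,0],[0.25,0,0,0,0,0,0],[0.2,0,0,0,0,0,0],[0.15,0,0,0,0,0,0],[0.15,0,0,0,0,0,0],[0.1,0,0,0,0,0,0],[0,0,0,0,0,0,0]]]'
python3 go.py .636 -.183 .122 35 tcp
python3 - <<'E'
from h import *
o,p,d=snap("scene","s15");cv2.imwrite("pics/s15z.png",cv2.resize(p[100:300,100:320],None,fx=3,fy=3))
o,p,d=snap("wrist","w15")
E
```

```text
clock: 22.8
position: [0.6209, -0.1823, 0.1216]
ee_rot: [-0.672, 0.677, -0.211, 0.214]
ft_force: [-0.2, -0.1, -0.1]
grip_width: -0.003
now [ 0.6209 -0.1823  0.1216] z [ 0.573  0.001 -0.819] q [ 0.26  0.16  0.05  2.07 -0.53  0.37 -0.83] F [-0.2 -0.1 -0.1] t 22.8
shift [ 0.251 -0.011  0.007] turn [ 0.03 -0.   -0.06]
```

View pics/s15z.png

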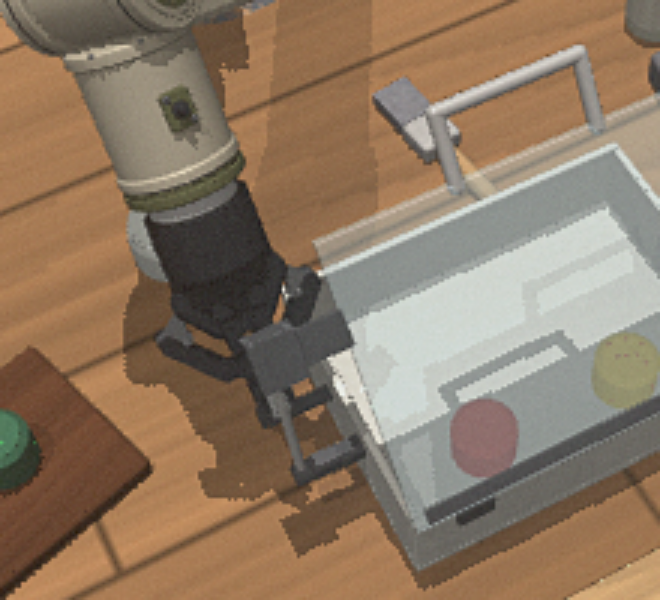

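View pics/w15.png

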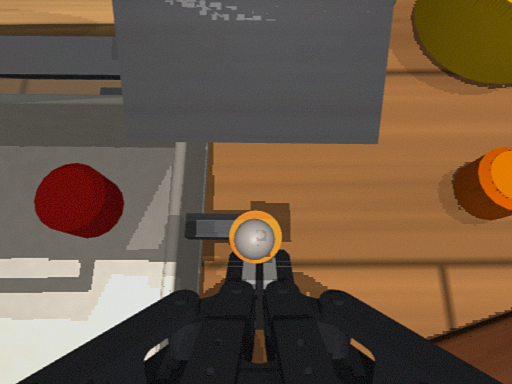

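The rod is being pushed up (its end is at (255,237) in the wrist view). The bracket is ahead at (255,70) and still clear. I continue gently.

```bash
python3 -m crank '[[[0.08,0,0,0,0,0,0],[0.08,0,0,0,0,0,0],[0.06,0,0,0,0,0,0],[0,0,0,0,0,0,0]]]'
python3 go.py .636 -.183 .122 35 tcp
python3 -m crank '[[[0.04,0,0,0,0,0,0],[0,0,0,0,0,0,0]]]'
python3 - <<'E'
from h import *
o,p,d=snap("scene","s16");cv2.imwrite("pics/s16z.png",cv2.resize(p[100:300,100:320],None,fx=3,fy=3))
o,p,d=snap("wrist","w16");print(o['position'],o['ft_force'])
o,p,d=snap("top","t16");cv2.imwrite("pics/t16z.png",cv2.resize(p[110:240,170:330],None,fx=4.5,fy=4.5))
E
```

```text
clock: 23.4
position: [0.6327, -0.1824, 0.1204]
ee_rot: [-0.672, 0.677, -0.21, 0.213]
ft_force: [-12.2, 0.5, 4.5]
grip_width: 0.001
now [ 0.6327 -0.1824  0.1204] z [ 0.571  0.002 -0.821] q [ 0.25  0.18  0.06  2.04 -0.51  0.38 -0.85] F [-12.2   0.5   4.5] t 23.4
shift [ 0.056 -0.01   0.026] turn [ 0.02 -0.04 -0.06]
clock: 23.65
position: [0.6336, -0.1826, 0.12]
ee_rot: [-0.672, 0.678, -0.209, 0.213]
ft_force: [-28.5, 2.3, 17.4]
grip_width: -0.004
[ 0.63355454 -0.18253457  0.11998076] [-27.32550815   2.10790396  16.0045251 ]
```

View pics/w16.png

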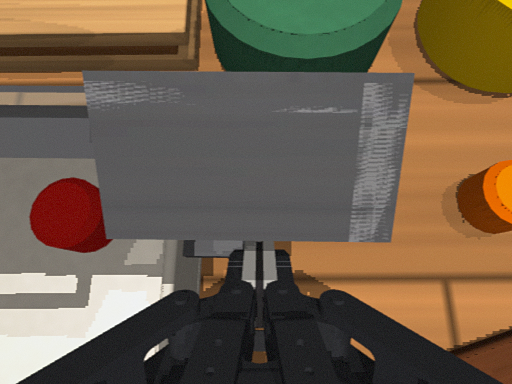

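View pics/s16z.png

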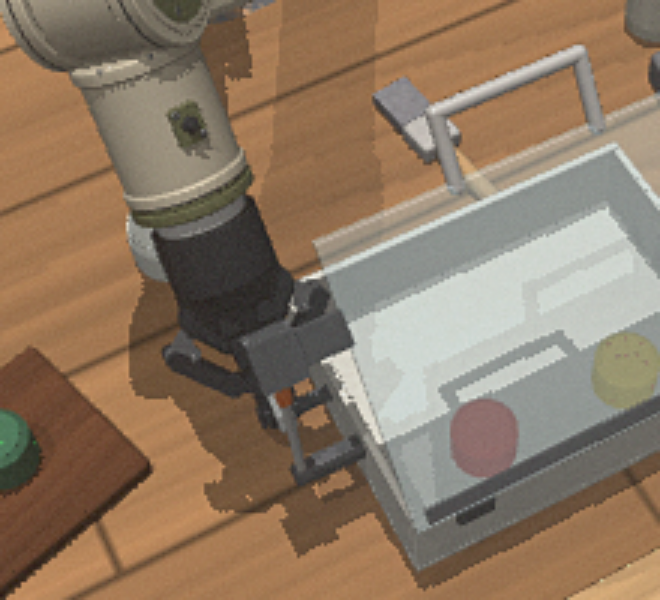

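The reaction force rose sharply right where the rod stop was predicted (TCP x≈0.633), so the rod is at its stop and the rod tip is hidden under the bracket. I back off straight and check.

```bash
python3 -m crank '[[[-0.2,0,0,0,0,0,0],[-0.6,0,0,0,0,0,0],[-0.8,0,0.2,0,0,0,0],[-0.6,0,0.6,0,0.5,0,40],[0,0,0.8,0,0.5,0,60],[0,0,0.8,0,0.5,0,85],[0,0,0,0,0,0,85]]]'
python3 - <<'E'
from h import *
o,p,d=snap("scene","s17");cv2.imwrite("pics/s17z.png",cv2.resize(p[100:300,100:320],None,fx=3,fy=3))
print(o['position'],o['ft_force'],o['joint_pos'].round(2))
h=np.array([.7385,.0222]);ex=np.array([1,-.0155]);ey=np.array([.0155,1])
piv=np.r_[h-.09*ex-.21*ey,.063]
def rod(t,r): q=piv.copy();q[:2]-=r*np.cos(t)*ex;q[2]+=r*np.sin(t);return q
def slot(t): q=np.r_[h-.21*ey-.175*np.cos(t)*ex,.085+.175*np.sin(t)];return q
print("tip",rod(1.53,.165),"slot",slot(.98))
for t in (1.4,1.45,1.5,1.53): print(t,proj("scene",[rod(t,.13),rod(t,.05),rod(t,.1)]).round(1).tolist())
print("slot px",proj("scene",[slot(.98),slot(.95)]), "bar px .98",proj("scene",[np.r_[h-.29*np.cos(.997)*ex,.085+.29*np.sin(.997)],np.r_[h-.29*np.cos(.967)*ex,.085+.29*np.sin(.967)]]))
E
```

```text
clock: 24.68
position: [0.5066, -0.1828, 0.2707]
ee_rot: [-0.684, 0.688, -0.17, 0.171]
ft_force: [-0.3, -0.5, -1.7]
grip_width: 0.846
[ 0.50655553 -0.18280755  0.27072828] [-0.26022003 -0.47537899 -1.6819882 ] [ 0.35 -0.19  0.01  2.02 -0.22  0.87 -1.11]
tip [ 0.63851547 -0.18630069  0.22786271] slot [ 0.63776605 -0.18628908  0.23033704]
1.4 [[187.8, 222.6], [194.6, 245.0], [190.4, 231.3]]
1.45 [[189.0, 224.8], [195.1, 245.8], [191.3, 233.0]]
1.5 [[190.2, 227.1], [195.5, 246.6], [192.3, 234.7]]
1.53 [[191.0, 228.5], [195.8, 247.2], [192.9, 235.8]]
slot px [[188.36374652 218.538817  ]
 [187.66678858 217.65028617]] bar px .98 [[266.39738575 127.60133176]
 [264.5973053  126.79721151]]
```

View pics/s17z.png

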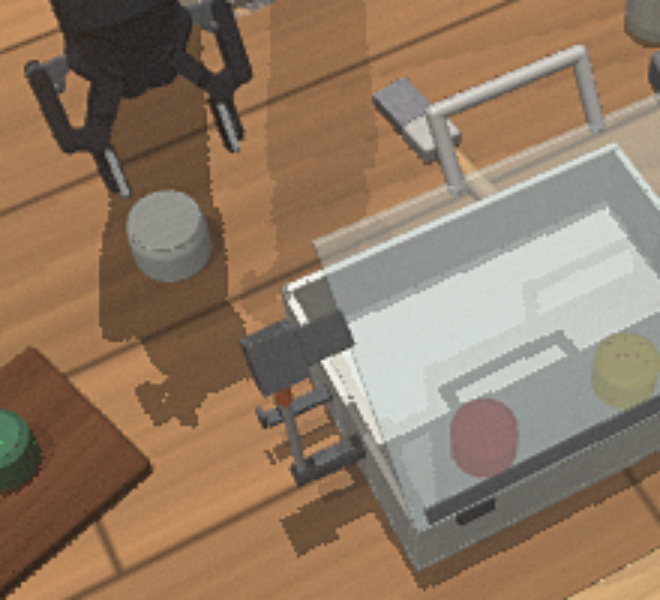

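The sleeve's lower end is at about (194,233) and the bar's middle at about (270,127) in scene pixels. Both match the predictions for rod 1.53 and lid 0.98. Next I plan the reach under the lid with the fitted model, stepping along the insertion line.

Run:
```python
from ik import *
from workcell import manip
q0=manip.get_obs()['joint_pos']
def path(T,psi,a=-1,q0=q0):
    t,p=np.radians([T,psi]); Rt=orient([np.sin(t)*np.cos(p),np.sin(t)*np.sin(p),-np.cos(t)],[-np.sin(p)*a*-1,np.cos(p)*a,0])
    g=np.array([.672,.09,.035])
    P0=manip.get_obs()['position'];R0=R.from_quat(manip.get_obs()['ee_rot'])
    way=[]
    from scipy.spatial.transform import Slerp
    Sl=Slerp([0,1],R.concatenate([R0,R.from_matrix(Rt)]))
    pre=g-.22*Rt[:,2]+.0187*Rt[:,2]
    for s in np.linspace(0,1,25)[1:]: way.append((P0+(pre-P0)*s,Sl(s).as_matrix()))
    for s in np.linspace(.22,0,12)[1:]: way.append((g-(s-.0187)*Rt[:,2],Rt))
    q=q0.copy();me=0;big=0;k=0
    for i,(P,A) in enumerate(way):
        qn,e,ea=IK(P,A,0,q); me=max(me,e*1000+ea); big=max(big,np.abs(qn-q).max()); q=qn
        if i==23: qp=q
    print(T,psi,a,"err",round(me,2),"step",round(big,2),qp.round(2),q.round(2))
for psi in (-25,-10,0,10,25):
    for T in (30,35,40,45): path(T,psi)
```

```text
30 -25 -1 err 2.43 step 0.43 [-0.16  0.07 -0.41  1.93  0.59  0.93 -2.08] [-0.15  0.47 -0.26  1.88  0.89  0.63 -2.26]
35 -25 -1 err 10.32 step 0.45 [ 0.73  0.09 -1.34  2.02  0.76  0.88 -2.24] [-0.07  0.48 -0.4   1.94  1.2   0.67 -2.58]
40 -25 -1 err 3.87 step 0.41 [ 0.48  0.14 -1.23  2.06  0.98  0.98 -2.55] [-0.87  0.5   0.49  2.01  0.93  0.38 -2.57]
45 -25 -1 err 8.4 step 2.07 [-1.29  0.    0.54  2.16  0.9   0.91 -2.58] [-1.22  0.67  0.86  2.05  0.72  0.24 -2.57]
30 -10 -1 err 10.87 step 0.31 [ 0.77 -0.03 -1.16  2.02  0.38  0.72 -2.07] [ 0.1   0.46 -0.47  1.95  1.02  0.5  -2.58]
35 -10 -1 err 4.82 step 0.36 [ 0.39 -0.1  -0.83  2.13  0.48  0.63 -2.24] [-0.32  0.41 -0.01  1.99  0.89  0.36 -2.57]
40 -10 -1 err 10.75 step 2.74 [ 0.37 -0.16 -0.82  2.22  0.54  0.52 -2.34] [-0.97  0.51  0.7   2.1   0.69  0.08 -2.58]
45 -10 -1 err 20.74 step 2.79 [ 0.71 -0.28 -1.19  2.32  0.64  0.39 -2.58] [-1.11  0.58  0.83  2.1   0.58  0.08 -2.57]
30 0 -1 err 7.32 step 0.06 [ 0.08 -0.08 -0.37  2.08  0.15  0.65 -1.95] [-0.03  0.42 -0.24  1.93  0.48  0.37 -2.18]
35 0 -1 err 6.98 step 0.31 [ 0.18 -0.15 -0.48 
[... 526 characters left out ...]
97]
40 10 -1 err 7.44 step 0.77 [ 0.2  -0.21 -0.37  2.31 -0.21  0.34 -1.68] [-0.01  0.4  -0.19  2.06  0.76  0.08 -2.57]
45 10 -1 err 15.94 step 2.01 [ 0.32 -0.25 -0.51  2.4  -0.39  0.2  -1.53] [ 0.07  0.4  -0.27  2.05  0.83  0.08 -2.58]
30 25 -1 err 3.62 step 0.04 [ 0.13 -0.04 -0.15  2.04 -0.35  0.69 -1.73] [ 0.01  0.43 -0.15  1.93 -0.32  0.33 -1.76]
35 25 -1 err 5.62 step 0.05 [ 0.14 -0.09 -0.13  2.14 -0.49  0.6  -1.56] [ 0.03  0.42 -0.15  1.98 -0.56  0.26 -1.49]
40 25 -1 err 7.67 step 0.32 [ 0.12 -0.14 -0.07  2.25 -0.69  0.5  -1.31] [ 0.26  0.44 -0.4   2.05 -1.25  0.08 -0.7 ]
45 25 -1 err 7.77 step 1.49 [ 0.03 -0.17  0.05  2.34 -0.93  0.43 -1.  ] [ 0.46  0.49 -0.59  2.04 -1.24  0.08 -0.58]
```

The smoothest option is a 35° tilt with the tool yawed 25° toward +y. Joints stay off their limits and there are about 75 mm between the tool axis and the lid. First I go to a point in front of the opening.

```bash
cat > go2.py <<'E'
import sys
from h import *
from ik import orient,IK,FK
# go2.py gx gy gz tilt psi back : bring grasp point to g, backed off by 'back' along the tool
o=manip.get_obs(); gx,gy,gz,T,psi,b=[float(a) for a in sys.argv[1:7]]; g=np.array([gx,gy,gz])
t,p=np.radians([T,psi]);Rt=orient([np.sin(t)*np.cos(p),np.sin(t)*np.sin(p),-np.cos(t)],[np.sin(p),-np.cos(p),0]); R0=R.from_quat(o['ee_rot']).as_matrix()
P=g+(.0187-b)*Rt[:,2]
print("now",o['position'].round(4),"z",R0[:,2].round(3),"q",o['joint_pos'].round(2),"F",o['ft_force'].round(1),"grip",round(o['grip_width'],3),"t",o['clock'])
print("target",P.round(4),"d",Rt[:,2].round(3),"shift",((P-o['position'])/.06).round(3),"turn",(R.from_matrix(Rt@R0.T).as_rotvec(degrees=True)/5).round(2))
q,e,ea=IK(P,Rt,0,o['joint_pos']);print("ik",q.round(2),round(e,4),round(ea,2))
E
python3 go2.py .666 .087 .035 35 25 .33
```

```text
now [ 0.5053 -0.1824  0.2676] z [ 0.465  0.    -0.885] q [ 0.35 -0.19  0.01  2.02 -0.22  0.87 -1.11] F [-0.  -0.  -0.7] grip 0.926 t 24.725
target [0.5042 0.0115 0.29  ] d [ 0.52   0.242 -0.819] shift [-0.019  3.233  0.374] turn [ 0.27 -1.45  5.06]
ik [ 0.13 -0.32 -0.02  2.13 -0.42  0.85 -0.82] 0.0011 0.61
```

```bash
python3 -m crank '[[[-0.1,0.2,0,0.03,-0.145,0.5,85],[-0.1,0.33,0.02,0.03,-0.145,0.5,85],[0,0.35,0.02,0.03,-0.145,0.5,85],[0,0.35,0.02,0.03,-0.145,0.5,85],[0,0.35,0.02,0.03,-0.145,0.5,85],[0,0.35,0.02,0.03,-0.145,0.5,85],[0,0.35,0.02,0.03,-0.145,0.5,85],[0,0.35,0.02,0.03,-0.145,0.5,85]]]'
python3 -m crank '[[[0,0.35,0,0.03,-0.145,0.5,85],[0,0.2,0,0.03,-0.145,0.5,85],[0,0.1,0,0,0,0,85],[0,0,0,0,0,0,85]]]'
python3 - <<'E'
from h import *
o,p,d=snap("wrist","w18");print(o['position'],o['clock'],o['joint_pos'].round(2))
for nm,lo,hi in (("y",(18,100,60),(35,255,255)),("r",(0,120,50),(6,255,255))):
  for c in blobs(p,lo,hi,150)[:3]:
    print(nm,cv2.boundingRect(c),cv2.contourArea(c),ray("wrist",cv2.minEnclosingCircle(c)[0],.035,o)[0].round(4))
E
```

```text
clock: 25.72
position: [0.4921, -0.023, 0.2738]
ee_rot: [0.783, -0.551, 0.162, -0.238]
ft_force: [-0.0, -0.3, 0.2]
grip_width: 0.997
clock: 26.22
position: [0.4921, 0.0151, 0.2737]
ee_rot: [0.803, -0.515, 0.16, -0.253]
ft_force: [-0.5, -0.3, -0.6]
grip_width: 0.993
[0.49211773 0.0150531  0.27371175] 26.225 [ 0.15 -0.35 -0.06  2.18 -0.43  0.82 -0.84]
y (244, 101, 40, 47) 1456.0 [0.6741 0.0945 0.035 ]
y (139, 20, 41, 39) 1197.0 [0.7348 0.2932 0.035 ]
r (331, 140, 47, 47) 1569.0 [ 0.6706 -0.0382  0.035 ]
```

View pics/w18.png

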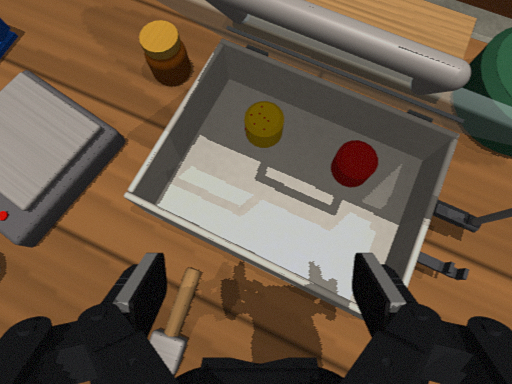

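The wrist view shows yellow at (264,123), red at (354,163) and the bar at the upper right around (400,60). I refine the yellow's centre using its top face.

```bash
python3 - <<'E'
from h import *
o=manip.get_obs();p=cv2.imread("pics/w18.png");d=np.load("pics/w18.npy");P=pts("wrist",d,o)
for nm,lo,hi in (("y",(18,100,60),(35,255,255)),("r",(0,120,50),(6,255,255))):
    cs=[c for c in blobs(p,lo,hi,150) if cv2.boundingRect(c)[0]>200]
    k=np.zeros(d.shape,np.uint8);cv2.drawContours(k,cs[:1],-1,1,-1)
    q=P[k>0];t=q[q[:,2]>np.percentile(q[:,2],99)-.006];print(nm,len(q),len(t),"z",t[:,2].mean().round(4),"ctr",((t.min(0)+t.max(0))/2).round(4),t.mean(0).round(4),np.ptp(t,axis=0).round(3))
# top ellipse upper edge: ray rows
c=[c for c in blobs(p,(18,100,60),(35,255,255),150) if cv2.boundingRect(c)[0]>200][0]
x,y,w,h=cv2.boundingRect(c);print(ray("wrist",[(x,y+20),(x+w,y+20),(x+w/2,y)],.053,o).round(4))
E
python3 go2.py .668 .088 .035 35 25 .22;python3 go2.py .668 .088 .035 35 25 .0
```

```text
y 1521 1019 z 0.0548 ctr [0.59   0.0642 0.2434] [0.673  0.0925 0.0548] [0.223 0.111 0.389]
r 1638 1113 z 0.056 ctr [ 0.588  -0.0272  0.2435] [ 0.6692 -0.0374  0.056 ] [0.219 0.072 0.388]
[[0.6588 0.1153 0.053 ]
 [0.6805 0.0676 0.053 ]
 [0.6967 0.1037 0.053 ]]
now [0.4922 0.0146 0.2737] z [ 0.517  0.241 -0.821] q [ 0.15 -0.35 -0.06  2.18 -0.43  0.82 -0.84] F [-0.9 -0.6  1.3] grip 0.997 t 26.275
target [0.5634 0.0392 0.1999] d [ 0.52   0.242 -0.819] shift [ 1.187  0.409 -1.231] turn [-0.02 -0.05  0.06]
ik [ 0.1  -0.08 -0.09  2.11 -0.44  0.66 -0.82] 0.0039 3.19
now [0.4922 0.0146 0.2737] z [ 0.517  0.241 -0.821] q [ 0.15 -0.35 -0.06  2.18 -0.43  0.82 -0.84] F [-0.9 -0.6  1.3] grip 0.997 t 26.275
target [0.6777 0.0925 0.0197] d [ 0.52   0.242 -0.819] shift [ 3.093  1.298 -4.234] turn [-0.02 -0.05  0.06]
ik [ 0.24  0.43 -0.39  2.02 -0.33  0.14 -0.9 ] 0.0 0.0
```

The yellow centre is (0.672, 0.091), with its top at 0.055 m as expected and red 130 mm away. I insert along the tool axis.

```bash
python3 -m crank '[[[0.29,0.1,-0.28,0,0,0,78],[0.29,0.11,-0.29,0,0,0,78],[0.29,0.11,-0.29,0,0,0,78],[0.29,0.11,-0.29,0,0,0,78],[0,0,0,0,0,0,78]]]'
python3 go2.py .667 .089 .040 35 25 .11
```

```text
clock: 26.9
position: [0.5615, 0.0405, 0.2032]
ee_rot: [0.803, -0.516, 0.159, -0.252]
ft_force: [-0.6, -0.8, 0.4]
grip_width: 0.912
now [0.5615 0.0405 0.2032] z [ 0.515  0.242 -0.822] q [ 0.1  -0.12 -0.1   2.15 -0.46  0.6  -0.83] F [-0.6 -0.8  0.4] grip 0.912 t 26.9
target [0.6195 0.0669 0.1148] d [ 0.52   0.242 -0.819] shift [ 0.967  0.44  -1.473] turn [-0.03 -0.09  0.06]
ik [ 0.05  0.16 -0.11  2.05 -0.47  0.49 -0.8 ] 0.0048 4.6
```

```bash
python3 -m crank '[[[0.24,0.11,-0.37,0,0,0,78],[0.24,0.11,-0.37,0,0,0,78],[0.24,0.11,-0.37,0,0,0,78],[0.24,0.11,-0.37,0,0,0,78],[0,0,0,0,0,0,78]]]'
python3 go2.py .667 .089 .040 35 25 0
python3 - <<'E'
from h import *
o,p,d=snap("wrist","w19")
o,p,d=snap("scene","s19");cv2.imwrite("pics/s19z.png",cv2.resize(p[80:290,150:370],None,fx=3,fy=2.8))
E
```

```text
clock: 27.52
position: [0.6188, 0.0667, 0.1151]
ee_rot: [0.803, -0.516, 0.159, -0.252]
ft_force: [0.4, 0.3, 0.1]
grip_width: 0.915
now [0.6188 0.0667 0.1151] z [ 0.515  0.242 -0.822] q [ 0.06  0.13 -0.13  2.11 -0.54  0.38 -0.75] F [0.4 0.3 0.1] grip 0.915 t 27.525
target [0.6767 0.0935 0.0247] d [ 0.52   0.242 -0.819] shift [ 0.966  0.447 -1.506] turn [-0.03 -0.08  0.06]
ik [ 0.01  0.41 -0.12  1.96 -0.55  0.32 -0.73] 0.0043 4.77
```

View pics/w19.png

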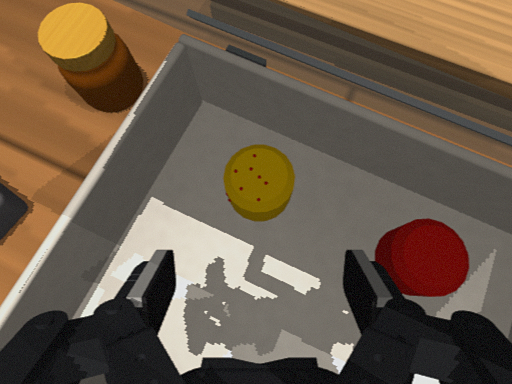

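View pics/s19z.png

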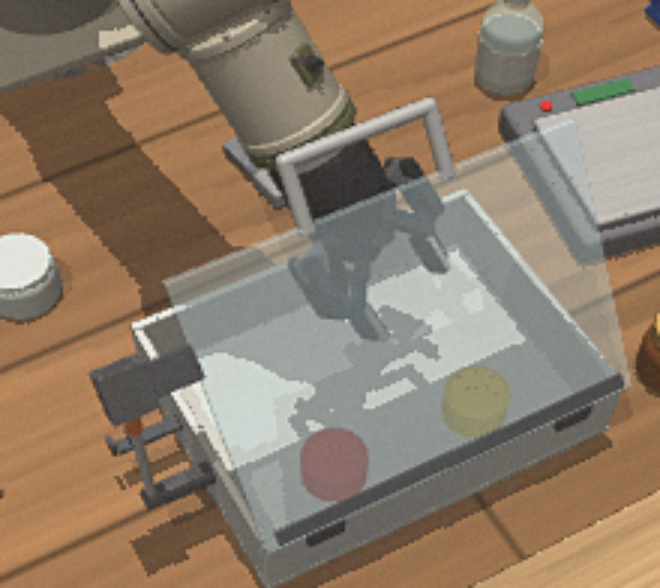

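Yellow sits straight ahead between the open fingers at (259,182), with nothing touching. I continue in.

```bash
python3 -m crank '[[[0.24,0.11,-0.37,0,0,0,78],[0.24,0.11,-0.38,0,0,0,78],[0,0,0,0,0,0,78]]]'
python3 -m crank '[[[0.24,0.11,-0.37,0,0,0,78],[0.2,0.11,-0.3,0,0,0,78],[0,0,0,0,0,0,78]]]'
python3 go2.py .667 .089 .040 35 25 0
python3 - <<'E'
from h import *
o,p,d=snap("wrist","w20")
E
```

```text
clock: 28.0
position: [0.6478, 0.0798, 0.0708]
ee_rot: [0.803, -0.515, 0.159, -0.253]
ft_force: [-0.1, 0.4, -0.1]
grip_width: 0.911
clock: 28.38
position: [0.6744, 0.093, 0.0314]
ee_rot: [0.803, -0.515, 0.16, -0.253]
ft_force: [-0.4, -0.1, -0.2]
grip_width: 0.912
now [0.6744 0.093  0.0314] z [ 0.517  0.242 -0.821] q [ 0.06  0.39 -0.19  2.02 -0.62  0.21 -0.66] F [-0.4 -0.1 -0.2] grip 0.912 t 28.375
target [0.6767 0.0935 0.0247] d [ 0.52   0.242 -0.819] shift [ 0.039  0.009 -0.111] turn [-0.03 -0.06  0.06]
ik [ 0.06  0.4  -0.19  2.02 -0.62  0.2  -0.66] 0.0009 0.97
```

View pics/w20.png

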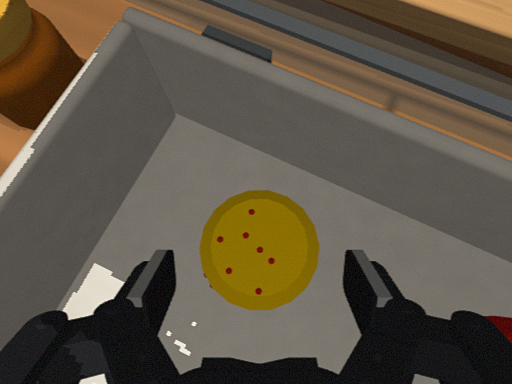

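Yellow is centred between the pads at (259,250). I go the last few millimetres and close.

```bash
python3 -m crank '[[[0.08,0.03,-0.11,0,0,0,78],[0,0,0,0,0,0,45],[0,0,0,0,0,0,45],[0,0,0,0,0,0,45],[0,0,0,0,0,0,45]]]' 40
python3 go2.py .667 .089 .040 35 25 0
python3 - <<'E'
from h import *
o,p,d=snap("wrist","w21")
E
```

```text
clock: 29.05
position: [0.6797, 0.0948, 0.0249]
ee_rot: [0.803, -0.515, 0.16, -0.253]
ft_force: [-4.3, -1.3, 7.3]
grip_width: 0.611
now [0.6797 0.0948 0.0249] z [ 0.518  0.241 -0.821] q [ 0.06  0.41 -0.2   2.01 -0.62  0.19 -0.66] F [-4.3 -1.3  7.3] grip 0.611 t 29.05
target [0.6767 0.0935 0.0247] d [ 0.52   0.242 -0.819] shift [-0.049 -0.02  -0.003] turn [-0.03 -0.04  0.06]
ik [ 0.06  0.4  -0.2   2.02 -0.62  0.2  -0.65] 0.0008 0.77
```

View pics/w21.png

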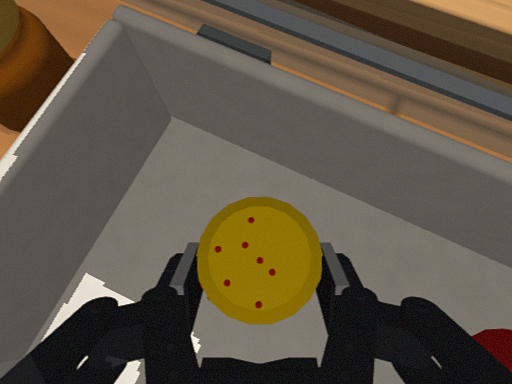

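The fingers close on the cheese at 0.611, the same as for green. I withdraw along the same line.

```bash
python3 -m crank '[[[-0.06,-0.03,0.15,0,0,0,45],[-0.18,-0.085,0.29,0,0,0,45],[-0.24,-0.11,0.37,0,0,0,45],[-0.24,-0.11,0.37,0,0,0,45],[-0.3,-0.14,0.46,0,0,0,45],[-0.3,-0.14,0.46,0,0,0,45],[-0.3,-0.14,0.46,0,0,0,45],[-0.3,-0.14,0.46,0,0,0,45]]]'
python3 -m crank '[[[-0.3,-0.14,0.46,0,0,0,45],[-0.3,-0.14,0.4,0,0,0,45],[-0.3,-0.1,0.2,0,0,0,45],[-0.15,0,0,0,0,0,45]]]'
python3 go2.py .519 .369 .09 35 25 0
python3 go2.py .519 .369 .09 30 30 0
python3 - <<'E'
from h import *
o,p,d=snap("scene","s22")
o,p,d=snap("wrist","w22")
E
```

```text
clock: 30.1
position: [0.5628, 0.0409, 0.2063]
ee_rot: [0.803, -0.515, 0.16, -0.253]
ft_force: [0.0, -0.2, -1.5]
grip_width: 0.618
clock: 30.6
position: [0.5005, 0.018, 0.27]
ee_rot: [0.803, -0.515, 0.161, -0.253]
ft_force: [-0.9, 0.4, -1.7]
grip_width: 0.618
now [0.5005 0.018  0.27  ] z [ 0.519  0.241 -0.82 ] q [ 0.1  -0.33 -0.04  2.17 -0.41  0.79 -0.86] F [-0.9  0.4 -1.7] grip 0.618 t 30.6
target [0.5287 0.3735 0.0747] d [ 0.52   0.242 -0.819] shift [ 0.471  5.925 -3.255] turn [-0.03 -0.03  0.07]
ik [-1.18  0.24  0.43  2.15  0.49  0.23 -2.38] 0.0 0.0
now [0.5005 0.018  0.27  ] z [ 0.519  0.241 -0.82 ] q [ 0.1  -0.33 -0.04  2.17 -0.41  0.79 -0.86] F [-0.9  0.4 -1.7] grip 0.618 t 30.6
target [0.5271 0.3737 0.0738] d [ 0.433  0.25  -0.866] shift [ 0.444  5.928 -3.269] turn [-0.48  0.85  1.07]
ik [-0.49  0.27 -0.12  1.98 -0.28  0.45 -1.33] 0.0081 11.86
```

View pics/s22.png

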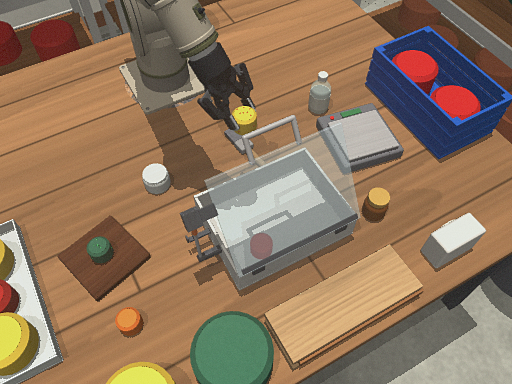

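View pics/w22.png

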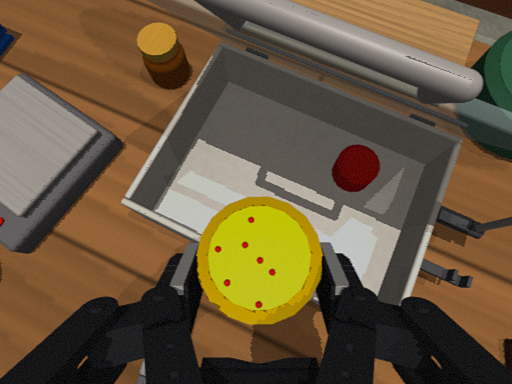

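Yellow is out and held upright, with red still in place. I carry it to the scale, turning only about the vertical so it stays upright.

```bash
python3 -m crank '[[[0,0.15,0,0,0,0.2,45],[0,0.35,0,0,0,0.4,45],[0.03,0.45,0,0,0,0.4,45],[0.03,0.45,0,0,0,0.4,45],[0.03,0.45,0,0,0,0.4,45],[0.03,0.45,0,0,0,0.4,45],[0.03,0.45,0,0,0,0.4,45],[0.03,0.45,0,0,0,0.4,45]]]'
python3 -m crank '[[[0.03,0.45,0,0,0,0.4,45],[0.03,0.45,-0.1,0,0,0.4,45],[0.03,0.45,-0.3,0,0,0.4,45],[0.03,0.45,-0.4,0,0,0.4,45],[0.03,0.45,-0.4,0,0,0.4,45],[0.03,0.45,-0.4,0,0,0.4,45],[0.03,0.3,-0.4,0,0,0,45],[0,0,0,0,0,0,45]]]'
python3 - <<'E'
from h import *
o=manip.get_obs();print(o['position'],R.from_quat(o['ee_rot']).as_matrix()[:,2].round(3),o['joint_pos'].round(2),o['ft_force'].round(1),o['clock'])
z=R.from_quat(o['ee_rot']).as_matrix()[:,2];ps=np.arctan2(z[1],z[0]);print(np.degrees(ps),np.degrees(np.arccos(-z[2])))
P=np.array([.519+.0086*np.cos(ps),.369+.0086*np.sin(ps),.067]);print("shift",(P-o['position'])/.06)
snap("scene","s23");snap("wrist","w23")
E
```

```text
clock: 31.7
position: [0.512, 0.2123, 0.269]
ee_rot: [0.864, -0.405, 0.125, -0.272]
ft_force: [0.3, -0.6, -0.9]
grip_width: 0.615
clock: 32.7
position: [0.5226, 0.392, 0.1461]
ee_rot: [0.902, -0.313, 0.094, -0.282]
ft_force: [0.1, 0.4, -1.1]
grip_width: 0.613
[0.52260243 0.39201274 0.14609603] [ 0.346  0.45  -0.823] [-0.22  0.16 -0.43  2.01 -0.23  0.41 -1.11] [ 0.1  0.4 -1.1] 32.7
52.44995242421742 34.613006502814756
shift [ 0.02731456 -0.26990793 -1.31826714]
```

View pics/s23.png

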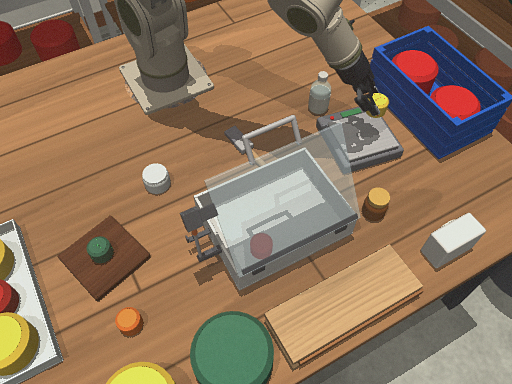

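View pics/w23.png

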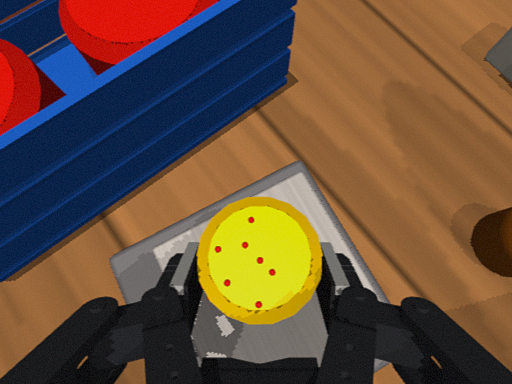

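The cheese is above the pan (wrist (259,260)) and the blue crate is well beyond it. I centre over the pan and lower.

```bash
python3 -m crank '[[[0.03,-0.27,-0.2,0,0,0,45],[0,0,-0.5,0,0,0,45],[0,0,-0.35,0,0,0,45],[0,0,-0.15,0,0,0,45],[0,0,-0.05,0,0,0,45],[0,0,0,0,0,0,45]]]'
python3 - <<'E'
from h import *
o,p,d=snap("scene","s24");print(o['position'],o['ft_force'])
cv2.imwrite("pics/s24z.png",cv2.resize(p[60:200,290:450],None,fx=4,fy=4))
E
```

```text
clock: 33.55
position: [0.5269, 0.3744, 0.0749]
ee_rot: [0.901, -0.314, 0.097, -0.284]
ft_force: [0.8, -0.3, -0.7]
grip_width: 0.612
[0.52689294 0.37442576 0.07493467] [ 0.76012899 -0.27160022 -0.71085157]
```

View pics/s24z.png

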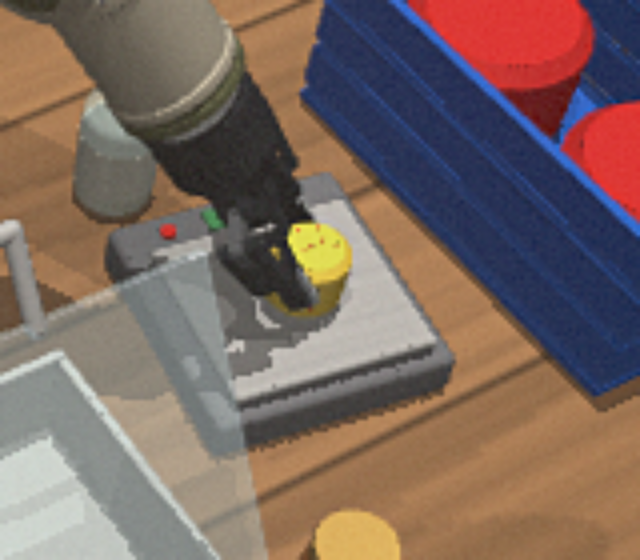

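It is about 8 mm above the pan and centred on it. I lower gently and watch the force.

```bash
python3 -m crank '[[[0,0,-0.07,0,0,0,45],[0,0,-0.03,0,0,0,45],[0,0,0,0,0,0,45]]]'
python3 -m crank '[[[0,0,-0.025,0,0,0,45],[0,0,0,0,0,0,45]]]'
```

```text
clock: 33.98
position: [0.5262, 0.3742, 0.0677]
ee_rot: [0.901, -0.314, 0.096, -0.283]
ft_force: [-0.8, 0.6, 0.0]
grip_width: 0.608
clock: 34.22
position: [0.5267, 0.3745, 0.0669]
ee_rot: [0.901, -0.314, 0.097, -0.284]
ft_force: [-0.2, -0.0, 0.9]
grip_width: 0.611
```

```bash
python3 -m crank '[[[0,0,-0.015,0,0,0,45],[0,0,0,0,0,0,45]]]'
python3 -m crank '[[[0,0,0,0,0,0,70],[0,0,0,0,0,0,85],[0,0,0,0,0,0,85],[0,0,0,0,0,0,85],[-0.08,-0.1,0.2,0,0,0,85],[-0.16,-0.21,0.38,0,0,0,85],[-0.2,-0.26,0.48,0,0,0,85],[-0.2,-0.26,0.48,0,0,0,85]]]'
python3 -m crank '[[[-0.2,-0.26,0.48,0,0,0,85],[-0.2,-0.26,0.48,0,0,0,85],[0,0,0,0,0,0,85]]]'
python3 - <<'E'
from h import *
o,p,d=snap("wrist","w25")
o,p,d=snap("scene","s25")
o,p,d=snap("top","t25")
print(o['position'],o['ft_force'],o['clock'],np.abs(o['joint_velocities']).max())
P=pts("top",d)
c=blobs(p,(20,120,80),(35,255,255),60,(80,160,170,245))
for k in c: (x,y),r=cv2.minEnclosingCircle(k);print("yellow",x,y,r,ray("top",(x,y),.095))
E
```

```text
clock: 34.48
position: [0.5271, 0.3748, 0.0668]
ee_rot: [0.901, -0.313, 0.097, -0.284]
ft_force: [-3.6, -2.0, 7.8]
grip_width: 0.615
clock: 35.48
position: [0.4873, 0.3237, 0.1593]
ee_rot: [0.901, -0.314, 0.097, -0.283]
ft_force: [0.5, -0.2, 0.2]
grip_width: 0.997
clock: 35.85
position: [0.4646, 0.2925, 0.2186]
ee_rot: [0.901, -0.314, 0.099, -0.284]
ft_force: [0.6, 0.4, 0.5]
grip_width: 0.996
[0.46389048 0.2931175  0.21584665] [-0.23455487 -0.27512617  0.07395551] 35.95 0.034816230084893485
yellow 118.63793182373047 194.53448486328125 10.651448249816895 [[0.52142458 0.36506069 0.095     ]]
```

View pics/w25.png

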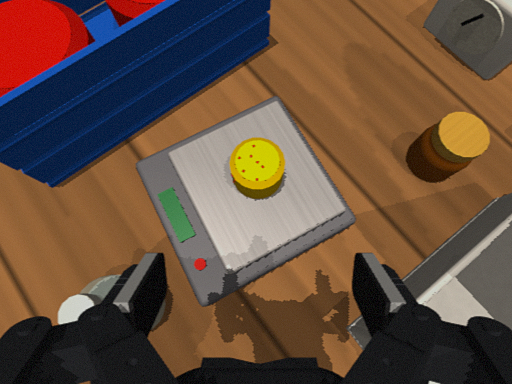

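View pics/s25.png

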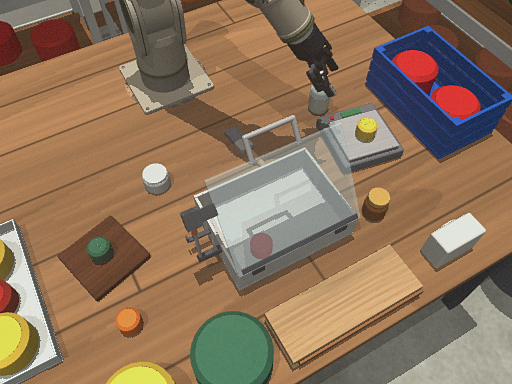

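View pics/t25.png

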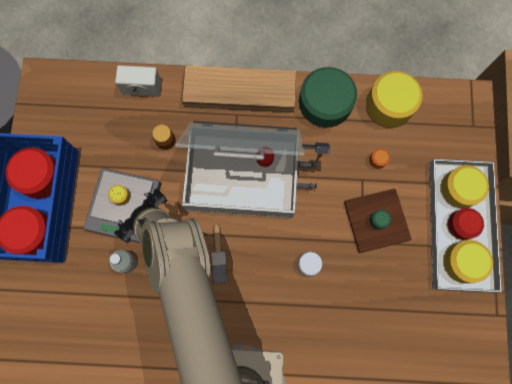

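Yellow stands upright well inside the pan, red is still in the chest, the lid is propped with the rod tip under the bracket, and green is on the board. I raise the arm clear, compare the bystanders with the first pictures, and hand in.

```bash
python3 -m crank '[[[0,-0.1,0.5,0,0,0,85],[0,-0.2,0.5,0,0,0,85],[0,0,0.3,0,0,0,85],[0,0,0,0,0,0,85]]]'
python3 - <<'E'
from h import *
o,p,d=snap("scene","s26");a=cv2.imread("pics/scene0.png")
for n,(x0,y0,x1,y1) in dict(bottle=(305,68,335,116),brush=(224,124,248,152),tin=(138,158,174,196),amber=(112,302,146,338),jar=(358,182,396,222)).items():
    A=a[y0:y1,x0:x1].astype(int);B=p[y0:y1,x0:x1].astype(int);print(n,np.abs(A-B).mean().round(1))
    g=lambda i:cv2.cvtColor(i[y0:y1,x0:x1],cv2.COLOR_BGR2GRAY).astype(np.float32)
    print(cv2.phaseCorrelate(g(a),g(p)))
cv2.imwrite("pics/s26z.png",np.hstack([cv2.resize(a[60:260,160:340],None,fx=2.1,fy=2.1),cv2.resize(p[60:260,160:340],None,fx=2.1,fy=2.1)]))
print(o['ft_force'])
E
```

```text
clock: 36.5
position: [0.4643, 0.2757, 0.2938]
ee_rot: [0.901, -0.313, 0.096, -0.283]
ft_force: [-0.5, -0.7, -1.1]
grip_width: 0.993
bottle 9.6
((-0.8424592135912885, 0.05186076541114204), 0.5455824646684858)
brush 41.3
((0.042328454010883476, 0.049099674341889), 0.6873316016462114)
tin 2.4
((-0.013773994850360793, 0.06148785353999031), 0.9894202960862054)
amber 2.8
((0.014123398617520877, 0.05491835018641211), 1.0360179977652468)
jar 3.3
((-0.20902110757798553, 0.030802408173890683), 0.9716320563852787)
[-0.52442138 -0.66474563 -1.06804685]
```

View pics/s26z.png

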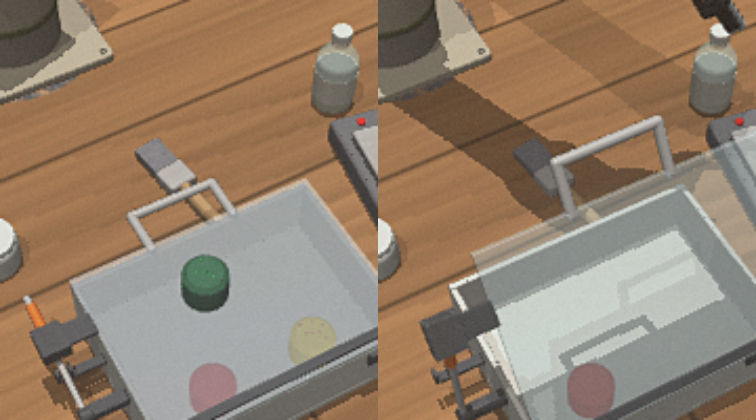

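The before and after crops show the brush, bottle, tin, amber and jar unmoved; the differences at the brush and bottle are the arm's shadow. The rod stands under the bracket.

```bash
python3 -c "
from workcell import manip
print(manip.hand_in())"
```

```text
the job is handed in; nothing more can be done
None
```

The job is done in the order asked and was handed in at about 36.5 s of the 72 s allowed.

**What I did:**
- I stood the green cheese on the middle of the board.
- I raised the lid to its stop.
- I gripped the rod's sleeve, swung it out of its clip to about 1.0 rad, then pushed it with closed fingers to its stop.
- I reached in under the lid with the tool tilted 35°, took out the yellow cheese and stood it on the scale pan.

**What the last checks showed:**
- **Yellow:** it stands upright at about (0.52, 0.365), within a few mm of the pan centre.
- **Green:** it stands upright in the middle of the board.
- **Lid and rod:** the lid stayed at its stop. The rod's sleeve is within a few pixels of where it should be with the rod at 1.53.
- **Red and bystanders:** red is still in the chest. The bottle, brush, tin, jar and amber cheese match the first pictures.
- **Contact:** the arm was clear of everything when I handed in.

**What failed or could not be fully checked:**
- **Rod approach:** my first attempt at a 45° tilt ran into joint limits and stalled in free air. I redid it at 22°.
- **Rod in the slot:** the bracket hides the rod's tip, so its seat in the slot is inferred from the rod and lid angles. I did not see it directly.
- **Rod push:** force readings reached about 33 N in all (28 N along x) when the rod met its stop. I took this to be the fingertips on the rod.

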